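# Pack the pump overhaul kit

### The arm

A 6-joint arm with a two-finger parallel gripper is mounted at the origin on the work surface. World frame = base frame: x ahead of the robot, y to its left, z up, the work surface at z = 0. Lengths are in m, angles in rad, forces in N, time in s.
With the tool pointing down it reaches from about 0.225 to 0.875 m from the base axis. Payload 3.4 kg.
Tool frame: the origin (TCP) lies at the very end of the fingers, on their centre line; the grasp point (between the pads) lies 19 mm behind it; z points along the fingers, y is the direction in which the jaws open and shut (so a half turn about z gives the same grasp; the last joint's range is limited). The gripper opens to 85 mm and grips with 20 to 120 N. Pads are 22 mm wide; open, the fingers measure 114 mm over their backs; the gripper's body (76 mm by 85 mm) begins 54 mm behind the grasp point. The pads swing forward as they close: fully open they stand 13 mm farther back than shut.
Start: joints at [1.048, 0.276, 1.505, -0, 1.361, -0.121], TCP at [0.225, 0.529, 0.231] pointing down, gripper open.
Joint ranges: [-2.89, 2.89], [-0.75, 2.08], [0.22, 2.7], [-1.18, 4.32], [0.11, 2.71], [-2.7, 2.7]. Speed limits (rad/s): [2.57, 2.57, 3.14, 3.14, 3.14, 3.14].

### API

Orientations are given as a unit quaternion [w, x, y, z].
In Python, from rig import get_state, get_image, calibration, sign_off gives the robot as it stands. The module is installed in compiled form; this text tells all that it offers.
- The arm moves only by the tool drive_tool, never from a script. Its argument "targets" is one flat list of numbers, 7 for each row, row after row: the turn, a rotation vector about the tool's x, y, z in degrees, then the shift along the tool's x, y, z in mm, then the opening, from 0 (shut) to 1 (fully open). In form: [wx, wy, wz, tx, ty, tz, fingers, wx, wy, wz, tx, ty, tz, fingers, ...]. A call has 1 to 12 rows; each row shifts and turns the commanded pose from where the row before left it, along the tool's axes as they then stand; what a row does not reach is not made up. A row lasts 1/8 s, in which the tool goes at most 62.5 mm and 10.7 degrees, less where a joint would pass 70% of its speed; a pose out of reach is approached as far as the arm can. A call is refused whole if a number of a shift passes 62.5 or a number of a turn 10.7, either way. A call with a gripper value outside its range is refused whole. The fingers move at their own pace and stop on an object; "grip_force" is the grip in N (left out, the last holds). Time passes only in rows, so rows that do not move let the fingers close. It gives the time, the measured TCP pose, the force and the opening at its end, in the units of the state.
- get_state(): the state, without advancing time (a new reading comes with each control period).
- get_image(name): name is "scene" or "top" or "wrist"; returns the picture (384x512x3 uint8, red, green, blue); there is no depth.
- calibration(name): a dict with "mtx" (3x3 intrinsics, pixels), "world_to_cam" (4x4, takes a point from world to camera coordinates); the wrist camera has in their place "hand_eye" (4x4, takes a point from camera to tool coordinates, whose origin is the TCP and whose axes are the flange's). Camera axes: x right, y down, z forward; pixel columns grow to the right and rows downward; lengths in m; the calibration is good to about 2 mm. The wrist camera is an equidistant fisheye: a pixel r from the principal point sees the ray r / f radians off the axis. A picture is of the moment at which its call begins: read the wrist's pose just before it. calibration takes no time and is no camera call.
- sign_off(): hands the job in, once; it reports no verdict.
The state is a dict: "clock": time; "qpos": joint angles; "qd": joint speeds; "effort": joint torques, N m; "position": TCP position; "ee_rot": TCP orientation; "contact_force": force on the tool from outside, world axes, zero at the start; "moment": the same for the moment, N m; "width": finger opening in m.
Only numpy, scipy, OpenCV 4.12 (cv2) and the standard library are available. Lean on these libraries where they do the work, as an engineer would, in place of code of your own. Each camera call takes 0.05 s, during which the arm holds its last target.

### The job

Pack the pump overhaul kit: first get all the brass couplings into the grey bin, tipping in those on the hinged tray by lifting its handle, lowering the tray level again, and adding the stray one from the bench. Then thread every brown spacer plate over the two pins through its two end holes, fully down and flat on one another, and last thread the aluminium cover plate on top of them. Leave the coffee jar, spray can and screwdriver where they are.

Things in the scene. Friction and masses are not known exactly. Their poses are not given: they have to be found in the camera images.
- station: Packing station fixed to the bench: grey open-topped bin with a hinged aluminium tip-up tray on its left-hand rim. Origin: on the bench, under the hinge line. x along the hinge, y from the hinge to the tray's handle (the bin is at negative y), z up. Bin outside: x -115 to 115, y -190 to 0; walls 5 thick, 120 high, but 78 high on the hinge side.
- tray (a joint): Tip angle of the tray, rad: 0 level (on its stop), grows to 1.15 as the handle is lifted. No catch or spring: it sinks back by its weight (0.5 kg plus load, damped) when let go. Tray 180 wide along x; floor's top 90 above the bench, from 12 beyond the hinge to 160 on the handle side; walls 35 high, open at the hinge end over the bin. Couplings slide out at 0.45 to 0.65 rad.
- tray_hinge (a point): Point on the hinge axis at mid-width, 85 above the bench; the axis is the station's x axis.
- tray_handle (a point): Middle of the tray's handle: round dark steel bar 14 in diameter, 120 long, parallel to the hinge, 200 from it along the tray and 30 above its level (115 above the bench) when level; 33 clear between bar and tray wall. It can be pinched from above and turns between the fingers. About 7 N lifts it. The point's axes tip with the tray.
- pins: Two-pin block fixed to the bench: grey base 160 x 70 x 20 high with two upright steel pins 11 in diameter with round ends, at x = -50 and +50 of the block, tops 80 above the bench. Origin: centre of the underside; x along the line of the pins, z up. Plates rest on the base at height 20.
- spacer1: Brown phenolic spacer plate 140 (x) x 46 (y) x 8, 70 g, with a rectangular window 56 x 16 in the middle and a 16 round hole at x = -50 and +50. Origin: the plate's centre (mid-thickness). All spacers are alike, and either face or end may go either way; 2 to 4 are present (absent: None). They lie flat on the bench.
- spacer2: Brown phenolic spacer plate 140 (x) x 46 (y) x 8, 70 g, with a rectangular window 56 x 16 in the middle and a 16 round hole at x = -50 and +50. Origin: the plate's centre (mid-thickness). All spacers are alike, and either face or end may go either way; 2 to 4 are present (absent: None). They lie flat on the bench.
- spacer3: Brown phenolic spacer plate 140 (x) x 46 (y) x 8, 70 g, with a rectangular window 56 x 16 in the middle and a 16 round hole at x = -50 and +50. Origin: the plate's centre (mid-thickness). All spacers are alike, and either face or end may go either way; 2 to 4 are present (absent: None). They lie flat on the bench.
- spacer4: Brown phenolic spacer plate 140 (x) x 46 (y) x 8, 70 g, with a rectangular window 56 x 16 in the middle and a 16 round hole at x = -50 and +50. Origin: the plate's centre (mid-thickness). All spacers are alike, and either face or end may go either way; 2 to 4 are present (absent: None). They lie flat on the bench.
- cover: Aluminium cover plate 140 (x) x 46 (y) x 12, 0.14 to 0.28 kg, no window, a 16 round hole at x = -50 and +50. Origin: the plate's centre (mid-thickness). Lies flat on the bench.
- fitting1: Brass hexagon coupling, 32 across flats, 60 long along its x, 120 g. Origin: its centre. Starts lying in the tray; 3 to 5 of fitting1 to fitting5 are present (absent: None).
- fitting2: Brass hexagon coupling, 32 across flats, 60 long along its x, 120 g. Origin: its centre. Starts lying in the tray; 3 to 5 of fitting1 to fitting5 are present (absent: None).
- fitting3: Brass hexagon coupling, 32 across flats, 60 long along its x, 120 g. Origin: its centre. Starts lying in the tray; 3 to 5 of fitting1 to fitting5 are present (absent: None).
- fitting4: Brass hexagon coupling, 32 across flats, 60 long along its x, 120 g. Origin: its centre. Starts lying in the tray; 3 to 5 of fitting1 to fitting5 are present (absent: None).
- fitting5: Brass hexagon coupling, 32 across flats, 60 long along its x, 120 g. Origin: its centre. Starts lying in the tray; 3 to 5 of fitting1 to fitting5 are present (absent: None).
- fitting6: The stray brass coupling, like the others (32 across flats, 60 long along its x, 120 g), lying on the bench. Origin: its centre.
- jar: Bystander: amber glass coffee jar with a black lid, 76 wide, 100 high. Origin: centre of its underside.
- spray_can: Bystander: blue spray can, 60 wide, 160 high. Origin: centre of its underside.
- screwdriver: Bystander: screwdriver lying on the bench beyond the work.
Not all that is in view belongs to the job. What is shaped like the spacer3 but orange or turquoise is not meant.

How it is judged:
By the outcome, as a careful person would: the job done as asked, in the order asked, and still so for the second after the job is handed in, with the robot touching nothing.
Of fitting1, fitting2, fitting3, fitting4, fitting5 only 3 to 5 are there at a start; the rules pass over those that are not, and their reading is None.
Of spacer1, spacer2, spacer3, spacer4 only 2 to 4 are there at a start; the rules pass over those that are not, and their reading is None.
At some moment in a run one of spacer1, spacer2, spacer3, spacer4, cover may be knocked a few centimetres aside while the robot is not near it.
Once in a run the grip may slacken for a moment while it holds something.
It also fails if it takes over 210 s, if anything falls off the work surface, if the arm or the gripper's body presses on something with over 40 N, if the wrist force passes 120 N, or if a joint passes its speed limit or range.

## Working session

There is one attempt and no reset: what is moved stays moved. The work goes in short steps, Python scripts to look and compute and a tool call to move; the robot and the scene stay as the last step left them, time stands still between calls to the robot, and variables do not carry over. Pictures are saved under pics/ and viewed, and the job is handed in when it is done.

Besides the shell and the picture viewer there is one more tool, called after "Request:" by a JSON object that holds its "op" and its "data". drive_tool: Moves the arm, as the interface text tells. Its arguments: {"type":"object","properties":{"targets":{"type":"array"},"grip_force":{"type":"number"}},"required":["targets"]}

```bash
mkdir -p pics; ls
python3 - <<'E'
from rig import *
import cv2,numpy as np
print(get_state())
for n in ["scene","top","wrist"]:
    c=calibration(n);print(n,{k:np.round(np.array(v),4).tolist() for k,v in c.items()})
    cv2.imwrite(f"pics/{n}0.png",cv2.cvtColor(get_image(n),cv2.COLOR_RGB2BGR))
E
```

```text
pics
{'clock': 0.0, 'qpos': array([ 1.04799611e+00,  2.76599439e-01,  1.50613794e+00, -5.26846811e-06,
        1.36073214e+00, -1.21002045e-01]), 'qd': array([-0.00105749,  0.00072142, -0.00211962, -0.00046947,  0.00123535,
        0.00107427]), 'effort': array([-1.36408216e-03, -4.16770434e+01, -2.45809078e+01, -4.38929574e-04,
        1.11592459e-02, -4.38931792e-06]), 'position': array([0.22460238, 0.52872969, 0.23043529]), 'ee_rot': array([-2.94448671e-04,  1.99549784e-01,  9.79887240e-01, -8.91044596e-04]), 'contact_force': array([-0.67247007, -0.26432317,  0.73889218]), 'moment': array([-0.0299242 , -0.01937861,  0.0008347 ]), 'width': 0.08547488013153177}
scene {'mtx': [[493.2936, 0.0, 255.9645], [0.0, 493.2936, 186.8739], [0.0, 0.0, 1.0]], 'world_to_cam': [[0.8117, 0.5838, 0.0149, -0.557], [0.4348, -0.5871, -0.6828, -0.1189], [-0.3899, 0.5608, -0.7304, 1.9012], [0.0, 0.0, 0.0, 1.0]]}
top {'mtx': [[360.4174, 0.0, 255.676], [0.0, 360.4174, 191.7541], [0.0, 0.0, 1.0]], 'world_to_cam': [[-0.008, -0.9999, -0.007, 0.148], [-0.9968, 0.0085, -0.0799, 0.6042], [0.0799, 0.0063, -0.9968, 1.1654], [0.0, 0.0, 0.0, 1.0]]}
wrist {'mtx': [[297.3186, 0.0, 262.4274], [0.0, 297.3186, 191.3902], [0.0, 0.0, 1.0]], 'hand_eye': [[-0.0003, -0.9558, -0.294, 0.0751], [1.0, -0.0002, -0.0004, 0.0003], [0.0003, -0.294, 0.9558, -0.1426], [0.0, 0.0, 0.0, 1.0]]}
```

View pics/scene0.png

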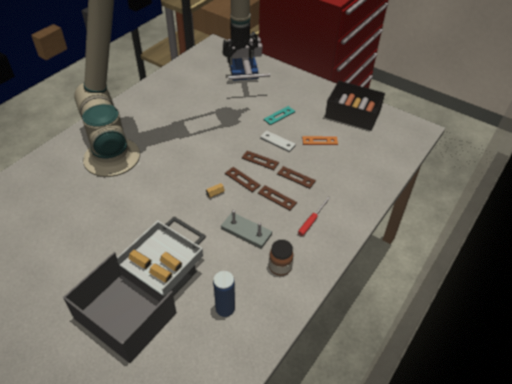

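View pics/top0.png

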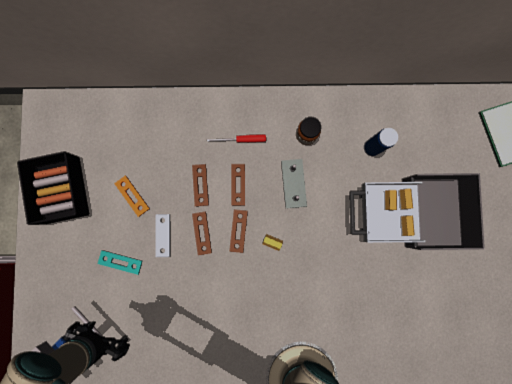

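View pics/wrist0.png

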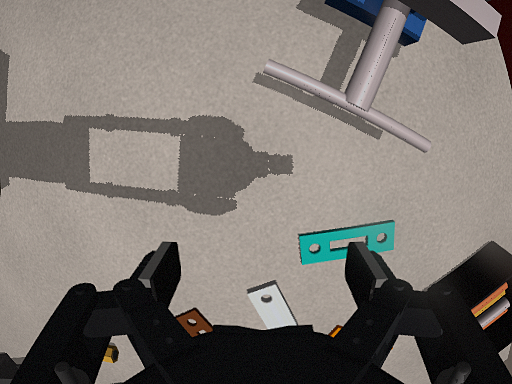

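The three pictures show four brown spacers around (200–240, 165–255) in the top view and the cover at (163,235). The pins block is at (293,184), the stray coupling at (273,242), and the tray with three couplings at (395,212) with its handle at (355,213). Next I'll enlarge these for precise pixels.

```bash
cat > h.py <<'E'
from rig import *
import cv2,numpy as np
from scipy.spatial.transform import Rotation as R
def Rq(q): return R.from_quat([q[1],q[2],q[3],q[0]])
def ray(name,uv,st=None):
    c=calibration(name);m=np.array(c["mtx"]);u,v=uv
    d=np.array([(u-m[0,2])/m[0,0],(v-m[1,2])/m[1,1],1.])
    if name=="wrist":
        r=np.hypot(d[0],d[1]);d=np.array([d[0]/r*np.sin(r),d[1]/r*np.sin(r),np.cos(r)]) if r>1e-9 else np.array([0,0,1.])
        H=np.array(c["hand_eye"]);Rt=Rq(st["ee_rot"]).as_matrix()
        return st["position"]+Rt@H[:3,3], Rt@H[:3,:3]@d
    W=np.array(c["world_to_cam"]);return -W[:3,:3].T@W[:3,3], W[:3,:3].T@d
def atz(name,uv,z,st=None):
    o,d=ray(name,uv,st);return o+d*(z-o[2])/d[2]
def tri(rays):
    A=np.zeros((3,3));b=np.zeros(3)
    for o,d in rays:
        d=d/np.linalg.norm(d);P=np.eye(3)-np.outer(d,d);A+=P;b+=P@o
    x=np.linalg.solve(A,b)
    return x,[np.linalg.norm((np.eye(3)-np.outer(d,d)/(d@d))@(x-o)) for o,d in rays]
def proj(name,p,st=None):
    c=calibration(name);m=np.array(c["mtx"]);p=np.array(p,float)
    if name=="wrist":
        H=np.array(c["hand_eye"]);q=H[:3,:3].T@(Rq(st["ee_rot"]).as_matrix().T@(p-st["position"])-H[:3,3])
        r=np.hypot(q[0],q[1]);k=np.arctan2(r,q[2])/max(r,1e-9)
        return np.array([m[0,2]+m[0,0]*q[0]*k,m[1,2]+m[1,1]*q[1]*k])
    W=np.array(c["world_to_cam"]);q=m@(W[:3,:3]@p+W[:3,3]);return q[:2]/q[2]
def snap(name,fn,crop=None,k=1):
    st=get_state();im=cv2.cvtColor(get_image(name),cv2.COLOR_RGB2BGR)
    cv2.imwrite(f"pics/raw_{fn}.png",im)
    np.savez(f"pics/{fn}.npz",position=st["position"],ee_rot=st["ee_rot"])
    if crop: im=im[crop[1]:crop[3],crop[0]:crop[2]]
    if k!=1: im=cv2.resize(im,None,fx=k,fy=k,interpolation=cv2.INTER_CUBIC)
    cv2.imwrite(f"pics/{fn}.png",im);return st
def load(fn): return dict(np.load(f"pics/{fn}.npz"))
def down(yaw_y):
    # tool down; tool y axis at world angle yaw_y(deg)
    a=np.radians(yaw_y);y=np.array([np.cos(a),np.sin(a),0]);z=np.array([0,0,-1.]);return R.from_matrix(np.stack([np.cross(y,z),y,z],1))
def plan(p,Rt=None,frm=None,step=60):
    """rows from present pose (or frm=(pos,R)) to p in m; prints rows per-step"""
    if frm is None: s=get_state();frm=(s["position"],Rq(s["ee_rot"]))
    p0,R0=np.array(frm[0]),frm[1]
    if Rt is None: Rt=R0
    rv=(R0.inv()*Rt).as_rotvec(degrees=True);d=R0.inv().apply(np.array(p)-p0)*1000
    print("total turn",np.round(rv,1),"shift in START tool axes",np.round(d,1),"in END axes",np.round(Rt.inv().apply(np.array(p)-p0)*1000,1))
def jaw(): # angle of tool y in world
    y=Rq(get_state()["ee_rot"]).as_matrix()[:,1];return np.degrees(np.arctan2(y[1],y[0]))
E
python3 - <<'E'
import cv2
t=cv2.imread('pics/top0.png');s=cv2.imread('pics/scene0.png')
cv2.imwrite('pics/t_a.png',cv2.resize(t[140:270,140:320],None,fx=4.4,fy=4.4,interpolation=cv2.INTER_CUBIC))
cv2.imwrite('pics/t_b.png',cv2.resize(t[150:270,330:500],None,fx=4.4,fy=4.4,interpolation=cv2.INTER_CUBIC))
cv2.imwrite('pics/s_b.png',cv2.resize(s[200:360,60:240],None,fx=3.7,fy=3.7,interpolation=cv2.INTER_CUBIC))
cv2.imwrite('pics/s_a.png',cv2.resize(s[120:250,195:335],None,fx=4.4,fy=4.4,interpolation=cv2.INTER_CUBIC))
E
```

```text
(no output)
```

View pics/t_a.png

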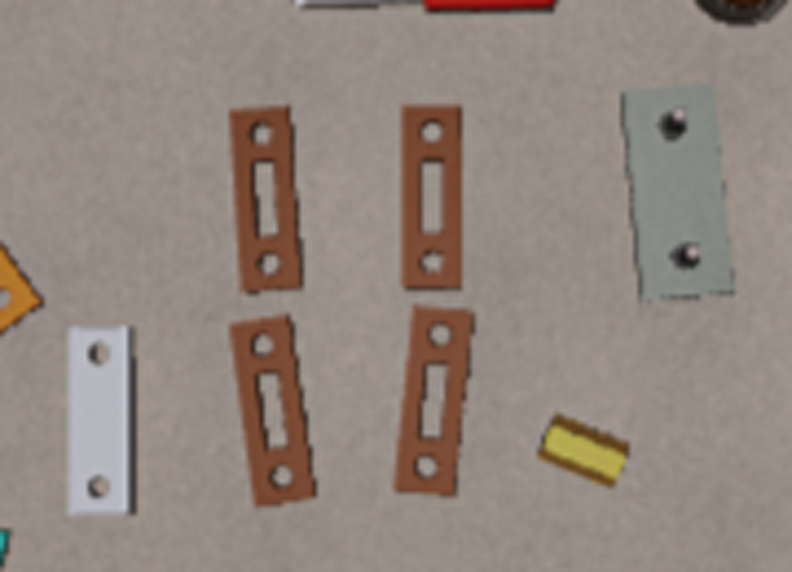

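View pics/t_b.png

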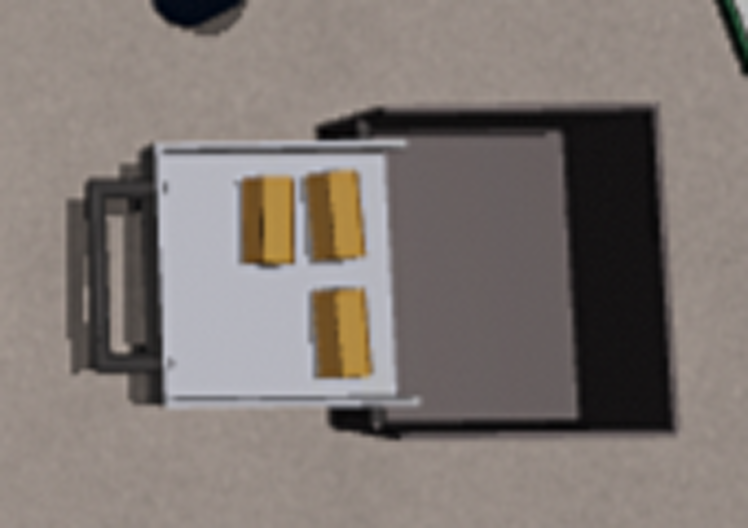

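View pics/s_b.png

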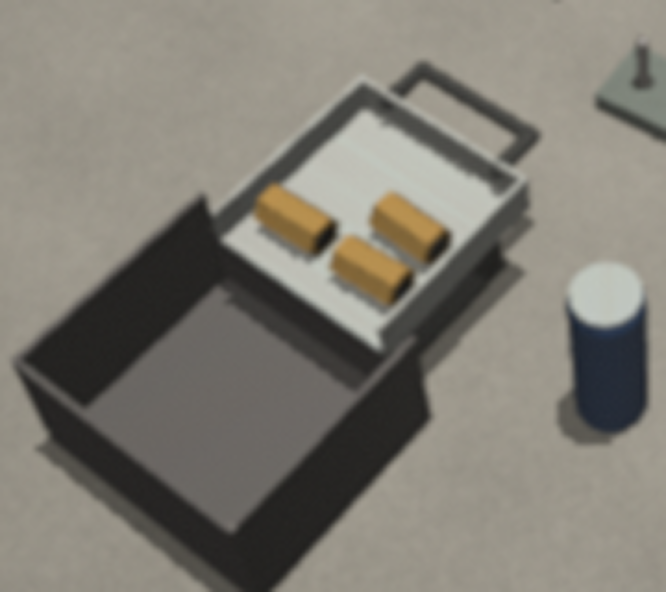

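View pics/s_a.png

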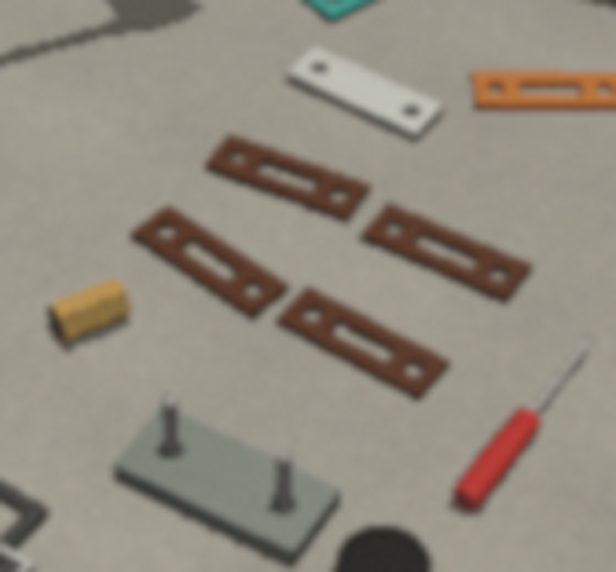

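Run:
```python
from h import *
ta=lambda u,v:(140+(u+.5)/4.4-.5,140+(v+.5)/4.4-.5)
tb=lambda u,v:(330+(u+.5)/4.4-.5,150+(v+.5)/4.4-.5)
sb=lambda u,v:(60+(u+.5)/3.7-.5,200+(v+.5)/3.7-.5)
sa=lambda u,v:(195+(u+.5)/4.4-.5,120+(v+.5)/4.4-.5)
def T(n,a,b): x,r=tri([ray("top",a),ray("scene",b)]);print(n,np.round(x,4),np.round(r,4))
# 
T("handle A",tb(94,186),sb(532,136));T("handle B",tb(106,366),sb(424,68))
T("pin far",ta(674,117),sa(285,461));T("pin near",ta(688,248),sa(170,401))
# plate holes: z~8mm
P={"s_fl":((261,133),(269,263)),"s_fr":((432,132),(432,262)),"s_nl":((263,345),(282,475)),"s_nr":((440,335),(427,466)),"cover":((98,352),(98,486))}
for k,(a,b) in P.items():
    z=.012 if k=="cover" else .008
    A,B=atz("top",ta(*a),z),atz("top",ta(*b),z);print(k,np.round((A+B)/2,4),np.linalg.norm(A-B).round(4),np.degrees(np.arctan2(*(A-B)[1::-1])).round(1))
T("cover far",ta(98,352),sa(412,110));T("cover near",ta(98,486),sa(319,67))
T("s_nr far",ta(440,335),sa(252,292));T("s_nr near",ta(427,466),sa(166,233))
# fitting6
A,B=atz("top",ta(551,432),.032),atz("top",ta(618,464),.032);print("fit",A,B)
T("fit6 topcentre",ta(585,450),sa(90,300))
# hinge tray edges: tray floor at open end
for uv in [(385,153),(398,394),(155,150),(168,400)]: print(uv,atz("top",tb(*uv),.09).round(4))
for uv in [(655,106),(675,431)]: print(uv,atz("top",tb(*uv),.12).round(4))
```

```text
handle A [ 0.5949 -0.1491  0.1117] [0.0008 0.0008]
handle B [ 0.4734 -0.1509  0.1144] [0.0025 0.0025]
pin far [0.6831 0.0226 0.0632] [0.0005 0.0005]
pin near [0.5853 0.0138 0.0714] [0.0023 0.0023]
s_fl [0.6325 0.3304 0.008 ] 0.0999 3.8
s_fr [0.6322 0.2029 0.008 ] 0.0996 -0.2
s_nl [0.4716 0.324  0.008 ] 0.0988 8.6
s_nr [0.4778 0.2024 0.008 ] 0.0988 -5.9
cover [0.4661 0.4548 0.012 ] 0.1002 0.7
cover far [0.5158 0.4565 0.0068] [0.0006 0.0006]
cover near [0.4149 0.4552 0.0062] [0.0007 0.0007]
s_nr far [ 0.5266  0.1975 -0.0037] [0.0007 0.0007]
s_nr near [ 0.4278  0.2079 -0.0018] [0.0003 0.0003]
fit [0.45452024 0.11437992 0.032     ] [0.43073332 0.06526182 0.032     ]
fit6 topcentre [0.4411 0.0894 0.0251] [0.0004 0.0004]
(385, 153) [ 0.6189 -0.3605  0.09  ]
(398, 394) [ 0.4494 -0.3622  0.09  ]
(155, 150) [ 0.6224 -0.1981  0.09  ]
(168, 400) [ 0.4465 -0.2015  0.09  ]
(655, 106) [ 0.6469 -0.5344  0.12  ]
(675, 431) [ 0.4247 -0.5352  0.12  ]
```

Request:
{"op": "drive_tool", "data": {"targets": [0,0,-7.7,0,0,-5,1,0,0,-7.7,0,0,-5,1,0,0,-7.6,0,0,-5,1], "grip_force": 40}}

```text
clock: 0.52
position: [0.2247, 0.529, 0.246]
ee_rot: [-0.0, -0.002, 1.0, -0.0]
contact_force: [-0.7, 0.5, 0.2]
width: 0.0855
```

Run:
```python
from h import *
print(jaw(),get_state()["position"],Rq(get_state()["ee_rot"]).as_matrix().round(4).tolist())
plan([.534,-.15,.25],down(90))
```

```text
90.23057773547332 [0.22474883 0.5290194  0.24602479] [[-1.0, -0.004, -0.0005], [-0.004, 1.0, -0.0007], [0.0005, -0.0007, -1.0]]
total turn [-0.  -0.   0.2] shift in START tool axes [-306.5 -680.3   -3.6] in END axes [-309.3 -679.    -4. ]
```

Request:
{"op": "drive_tool", "data": {"targets": [0,0,0,-25.5,-56.6,0,1,0,0,0,-25.5,-56.6,0,1,0,0,0,-25.5,-56.6,0,1,0,0,0,-25.5,-56.6,0,1,0,0,0,-25.5,-56.6,0,1,0,0,0,-25.5,-56.6,0,1,0,0,0,-25.5,-56.6,0,1,0,0,0,-25.5,-56.6,0,1,0,0,0,-25.5,-56.6,0,1,0,0,0,-25.5,-56.6,0,1,0,0,0,-25.5,-56.6,0,1,0,0,0,-25.5,-56.6,0,1]}}

```text
clock: 2.02
position: [0.5311, -0.152, 0.2461]
ee_rot: [0.0, 0.0, 1.0, 0.0]
contact_force: [0.4, 1.1, 1.0]
width: 0.0856
```

Run:
```python
from h import *
s=snap("wrist","w1");print(s["position"],s["clock"],jaw())
```

```text
[ 0.53105037 -0.1520451   0.24608876] 2.025 89.74437952064781
```

View pics/w1.png

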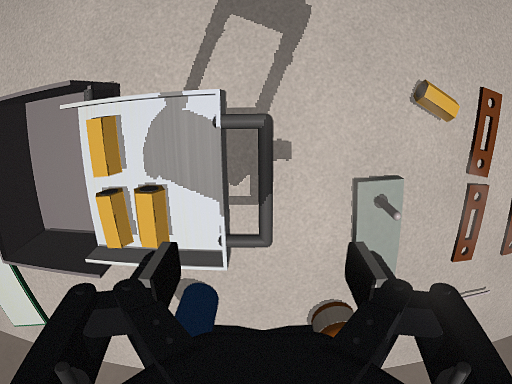

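Run:
```python
from h import *
s=load("w1")
for uv in [(267,120),(266,180),(265,240)]: print(atz("wrist",uv,.115,s).round(4))
o=ray("wrist",(266,180),s)
# x consist with top: triang w/ top end points
tb=lambda u,v:(330+(u+.5)/4.4-.5,150+(v+.5)/4.4-.5)
print(tri([ray("wrist",(266,240),s),ray("top",tb(94,186))]),tri([ray("wrist",(267,120),s),ray("top",tb(106,366))]))
```

```text
[ 0.472  -0.1475  0.115 ]
[ 0.5289 -0.1484  0.115 ]
[ 0.5923 -0.1492  0.115 ]
(array([ 0.5953358 , -0.14859513,  0.10969865]), [np.float64(0.0005916661390413475), np.float64(0.0005916661390413693)]) (array([ 0.47151218, -0.14792113,  0.13131408]), [np.float64(0.00047038474226281904), np.float64(0.0004703847422626951)])
```

Request:
{"op": "drive_tool", "data": {"targets": [0,0,0,-2,3.5,40,0.4,0,0,0,0,0,40,0.4,0,0,0,0,0,0,0.4,0,0,0,0,0,35,0.4,0,0,0,0,0,35,0.4,0,0,0,0,0,0,0.4]}}

```text
clock: 2.82
position: [0.5317, -0.146, 0.0958]
ee_rot: [-0.002, 0.0, 1.0, 0.001]
contact_force: [-0.2, -0.0, 0.8]
width: 0.0339
```

Run:
```python
from h import *
s=snap("wrist","w2");print(s["position"],s["contact_force"],s["width"])
```

```text
[ 0.53170098 -0.14596497  0.09575077] [-0.23307519 -0.03961726  0.75977181] 0.03392261548526109
```

View pics/w2.png

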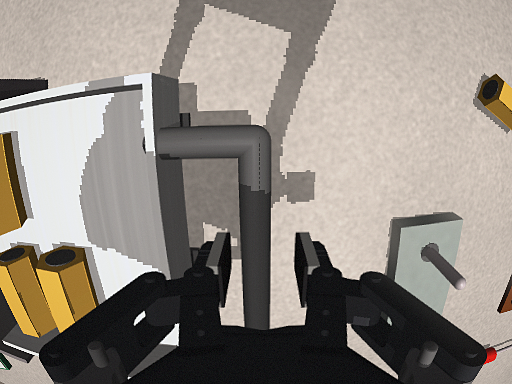

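The bar (column ~256) sits between the fingers (pads at columns 228 and 300). I'll shut the gripper.

Request:
{"op": "drive_tool", "data": {"targets": [0,0,0,0,-2,0,0.1,0,0,0,0,0,0,0.1,0,0,0,0,0,0,0,0,0,0,0,0,0,0], "grip_force": 50}}

```text
clock: 3.38
position: [0.5344, -0.1493, 0.0987]
ee_rot: [0.002, 0.0, 1.0, -0.001]
contact_force: [0.0, 0.0, 5.7]
width: 0.0121
```

Run:
```python
from h import *
y0,z0=-.1485,0.115
a0=np.arctan2(30,200);r=np.hypot(.2,.03);prev=(0,0)
for t in [0,.1,.2,.3,.4,.5,.6,.7,.8,.9,1.0,1.1]:
    y=r*np.cos(a0+t)-.2;z=r*np.sin(a0+t)-.03
    print(t,"abs dy,dz mm",round(y*1e3,1),round(z*1e3,1),"step",round((y-prev[0])*1e3,1),round((z-prev[1])*1e3,1));prev=(y,z)
s=get_state();print(s["position"],s["width"],Rq(s["ee_rot"]).as_matrix().round(3).tolist())
```

```text
0 abs dy,dz mm 0.0 0.0 step 0.0 0.0
0.1 abs dy,dz mm -4.0 19.8 step -4.0 19.8
0.2 abs dy,dz mm -9.9 39.1 step -6.0 19.3
0.3 abs dy,dz mm -17.8 57.8 step -7.9 18.6
0.4 abs dy,dz mm -27.5 75.5 step -9.7 17.8
0.5 abs dy,dz mm -38.9 92.2 step -11.4 16.7
0.6 abs dy,dz mm -51.9 107.7 step -13.0 15.5
0.7 abs dy,dz mm -66.4 121.8 step -14.5 14.1
0.8 abs dy,dz mm -82.2 134.4 step -15.8 12.6
0.9 abs dy,dz mm -99.2 145.3 step -17.0 10.9
1.0 abs dy,dz mm -117.2 154.5 step -18.0 9.2
1.1 abs dy,dz mm -136.0 161.8 step -18.8 7.3
[ 0.53435324 -0.14934284  0.09869878] 0.012068978051839806 [[-1.0, 0.0, 0.005], [0.0, 1.0, -0.002], [-0.005, -0.002, -1.0]]
```

Request:
{"op": "drive_tool", "data": {"targets": [0,0,0,0,-2,-9.9,0,0,0,0,0,-2,-9.9,0,0,0,0,0,-3,-9.7,0,0,0,0,0,-3,-9.6,0,0,0,0,0,-4,-9.3,0,0,0,0,0,-4,-9.3,0,0,0,0,0,-4.8,-8.9,0,0,0,0,0,-4.9,-8.9,0,0,0,0,0,-5.7,-8.4,0,0,0,0,0,-5.7,-8.3,0]}}

```text
clock: 4.62
position: [0.5343, -0.1849, 0.1895]
ee_rot: [0.002, 0.001, 1.0, 0.003]
contact_force: [5.5, 6.0, -1.9]
width: 0.0122
```

Run:
```python
from h import *
s=snap("wrist","w3");print(s["position"],s["contact_force"],s["moment"],s["width"])
```

```text
[ 0.53434243 -0.1848793   0.18949571] [ 5.53054855  6.0230143  -1.87647336] [ 1.31376128 -0.90176832  0.00909463] 0.012194475427205455
```

View pics/w3.png

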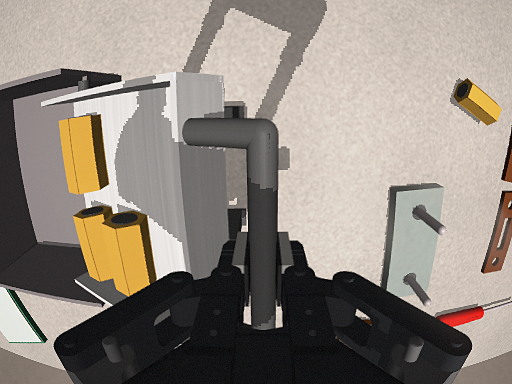

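The tray rises with the bar still held at column ~262, and the couplings have not slid yet. I'll continue lifting.

Request:
{"op": "drive_tool", "data": {"targets": [0,0,0,0,-6.4,-7.8,0,0,0,0,0,-6.6,-7.7,0,0,0,0,0,-7.1,-7.1,0,0,0,0,0,-7.3,-7,0,0,0,0,0,-7.8,-6.4,0,0,0,0,0,-8,-6.2,0,0,0,0,0,-8.4,-5.5,0,0,0,0,0,-8.6,-5.4,0,0,0,0,0,-8.9,-4.7,0,0,0,0,0,-9.1,-4.5,0,0,0,0,0,0,0,0,0,0,0,0,0,0,0]}}

```text
clock: 6.18
position: [0.5347, -0.2618, 0.2556]
ee_rot: [0.004, -0.0, 1.0, 0.003]
contact_force: [3.3, 10.4, 14.7]
width: 0.012
```

Run:
```python
from h import *
s=snap("wrist","w4");print(s["position"],s["contact_force"],s["moment"],s["width"]);snap("top","t4",(330,140,500,270),4.4)
```

```text
[ 0.53470553 -0.26182584  0.25559113] [ 3.27573044 10.41452194 14.72066547] [ 1.93579632 -0.40385399  0.02924001] 0.012017114478594574
```

View pics/w4.png

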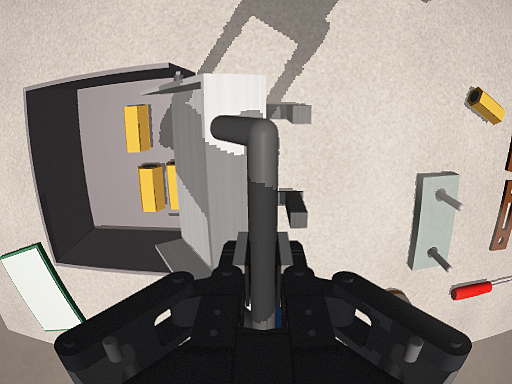

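View pics/t4.png

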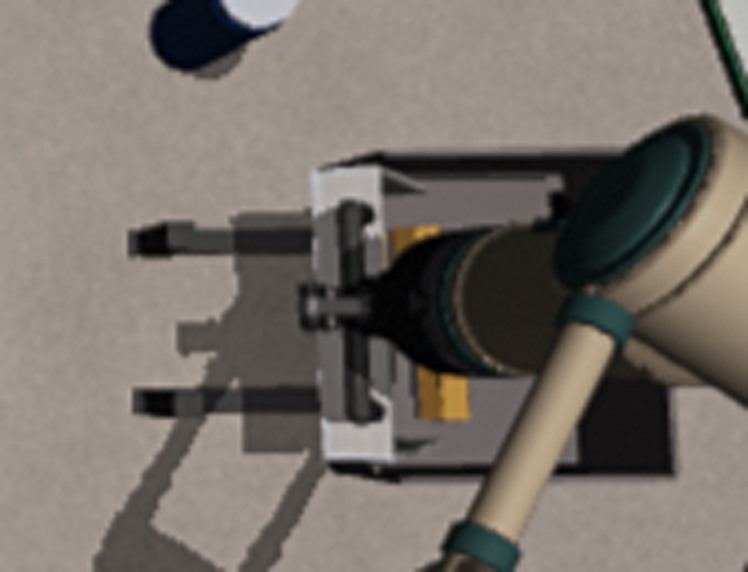

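All three couplings now lie on the bin floor (wrist view (137,128), (150,188), (172,188)). I'll lower the tray along the same arc.

Request:
{"op": "drive_tool", "data": {"targets": [0,0,0,0,18,9.2,0,0,0,0,0,17,10.9,0,0,0,0,0,15.8,12.6,0,0,0,0,0,14.5,14.1,0,0,0,0,0,13,15.5,0,0,0,0,0,11.4,16.7,0,0,0,0,0,9.7,17.8,0,0,0,0,0,7.9,18.6,0,0,0,0,0,6,19.3,0,0,0,0,0,3,12,0,0,0,0,0,1,7,0,0,0,0,0,0,0,0]}}

```text
clock: 7.78
position: [0.534, -0.1493, 0.0979]
ee_rot: [0.001, 0.0, 1.0, -0.0]
contact_force: [4.7, -1.7, 0.8]
width: 0.0119
```

Request:
{"op": "drive_tool", "data": {"targets": [0,0,0,0,0,0,0.4,0,0,0,0,0,0,0.4,0,0,0,0,0,0,0.4,0,0,0,0,0,-40,0.4,0,0,0,0,0,-50,0.4,0,0,0,0,0,-50,0.6,0,0,0,0,0,0,0.6]}}

```text
clock: 8.65
position: [0.5346, -0.1494, 0.2415]
ee_rot: [0.004, 0.0, 1.0, -0.002]
contact_force: [-0.5, -0.7, -0.5]
width: 0.0515
```

Run:
```python
from h import *
s=snap("wrist","w5");print(s["position"],s["contact_force"],s["width"])
```

```text
[ 0.53460816 -0.14938917  0.24153212] [-0.50433397 -0.72166191 -0.46330484] 0.05148526369695478
```

View pics/w5.png

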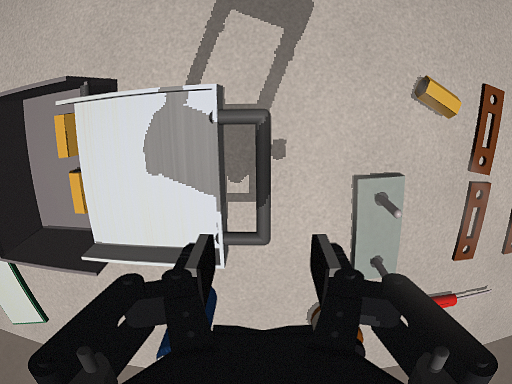

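Tray is level, two couplings peek from the bin at (66,135) and (77,190). Next the stray, at (437,97); I'll pinch it over its end faces.

Run:
```python
from h import *
s=load("w5")
im=cv2.imread("pics/raw_w5.png")[60:130,395:512]
cv2.imwrite("pics/w5c.png",cv2.resize(im,None,fx=6,fy=6,interpolation=cv2.INTER_CUBIC))
print(proj("wrist",[.4426,.0895,.016],s))
plan([.443,.0895,.17],down(64)); print(get_state()["qpos"].round(2))
```

```text
[437.43337398  99.34887778]
total turn [-0.   0.2 26. ] shift in START tool axes [ 90.4 238.3  68.3] in END axes [185.4 174.6  68.8]
[-0.4   0.24  1.54  0.    1.36 -1.97]
```

View pics/w5c.png

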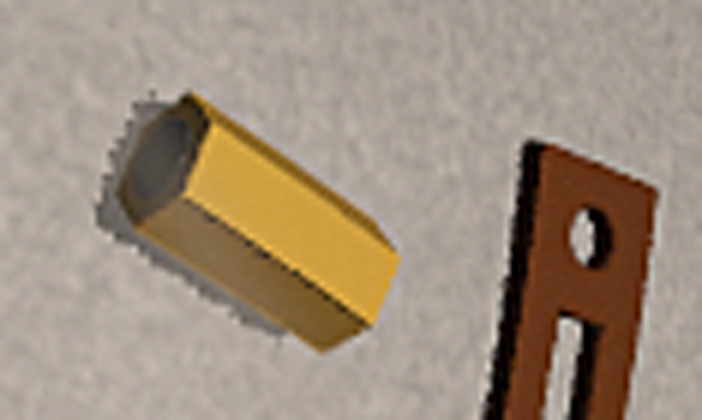

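Request:
{"op": "drive_tool", "data": {"targets": [0,0,0,22.6,59.5,0,1,0,0,0,22.6,59.5,0,1,0,0,0,22.6,59.5,20,1,0,0,0,22.6,59.5,20,1,0,0,8.7,0,0,10,1,0,0,8.7,0,0,10,1,0,0,8.6,0,0,10,1,0,0,0,0,0,0,1]}}

```text
clock: 9.7
position: [0.4438, 0.0798, 0.1674]
ee_rot: [-0.003, 0.224, 0.975, -0.001]
contact_force: [-0.5, 0.1, 0.1]
width: 0.0857
```

Run:
```python
from h import *
s=snap("wrist","w6");print(s["position"],jaw());print(proj("wrist",[.4426,.0895,.016],s));plan([.4426,.0895,.02],down(64))
```

```text
[0.44376336 0.07982094 0.16743438] 64.12757336971251
[270.69894548 172.74242211]
total turn [-0.1 -0.2  0.1] shift in START tool axes [  5.5   8.2 148.2] in END axes [  6.    7.9 148.2]
```

View pics/w6.png

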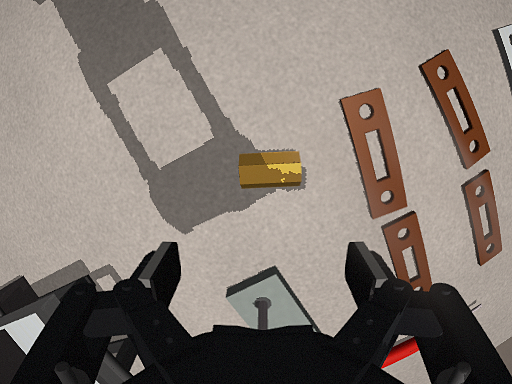

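Request:
{"op": "drive_tool", "data": {"targets": [0,0,0,5.7,8.2,0,1,0,0,0,0,0,55,1,0,0,0,0,0,55,1,0,0,0,0,0,40,1,0,0,0,0,0,13,1,0,0,0,0,0,0,0.5,0,0,0,0,0,0,0.3,0,0,0,0,0,0,0.3,0,0,0,0,0,0,0.3], "grip_force": 60}}

```text
clock: 10.88
position: [0.4461, 0.0898, 0.0082]
ee_rot: [0.002, 0.225, 0.974, 0.001]
contact_force: [0.4, 0.2, 8.2]
width: 0.0589
```

Run:
```python
from h import *
s=snap("wrist","w7");print(s["position"],s["contact_force"],s["width"])
```

```text
[0.44605033 0.08981554 0.00816361] [0.44164602 0.22551228 8.22919909] 0.05891336637730613
```

View pics/w7.png

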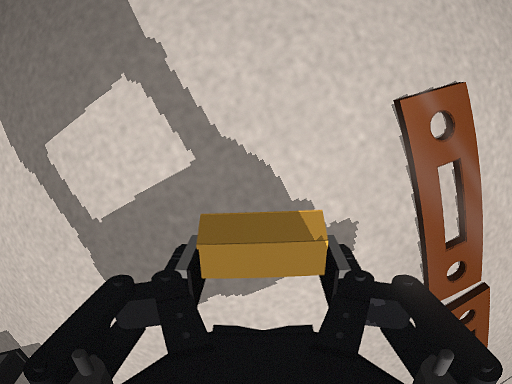

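Coupling is held by its ends (200–330, 210–275). Lifting it now.

Request:
{"op": "drive_tool", "data": {"targets": [0,0,0,0,0,-50,0.3,0,0,0,0,0,-60,0.3,0,0,0,0,0,-60,0.3,0,0,0,0,0,-60,0.3,0,0,0,0,0,0,0.3]}}

```text
clock: 11.55
position: [0.4475, 0.0899, 0.242]
ee_rot: [0.006, 0.225, 0.974, 0.002]
contact_force: [-0.3, 0.0, -2.3]
width: 0.059
```

Run:
```python
from h import *
plan([.534,-.46,.235],down(64));print(get_state()["width"])
```

```text
total turn [ 0.3  0.6 -0. ] shift in START tool axes [-318.8 -456.3    7.7] in END axes [-318.8 -456.3    7. ]
0.05900484860470283
```

Request:
{"op": "drive_tool", "data": {"targets": [0,0,0,-31.9,-45.6,0,0.3,0,0,0,-31.9,-45.6,0,0.3,0,0,0,-31.9,-45.6,0,0.3,0,0,0,-31.9,-45.6,0,0.3,0,0,0,-31.9,-45.6,0,0.3,0,0,0,-31.9,-45.6,0,0.3,0,0,0,-31.9,-45.6,0,0.3,0,0,0,-31.9,-45.6,0,0.3,0,0,0,-31.9,-45.6,0,0.3,0,0,0,-31.9,-45.6,0,0.3,0,0,0,0,0,0,0.3]}}

```text
clock: 12.92
position: [0.5301, -0.4638, 0.2328]
ee_rot: [-0.002, 0.227, 0.974, 0.0]
contact_force: [0.7, 0.8, -1.7]
width: 0.0588
```

Run:
```python
from h import *
s=snap("wrist","w8");print(s["position"],s["width"],jaw());plan([.534,-.46,.055],down(64))
```

```text
[ 0.5300891  -0.46384691  0.23278778] 0.05875174253676519 63.84219842274448
total turn [ 0.1 -0.3 -0.2] shift in START tool axes [ -3.9   2.4 178.3] in END axes [ -3.1   2.7 178.4]
```

View pics/w8.png

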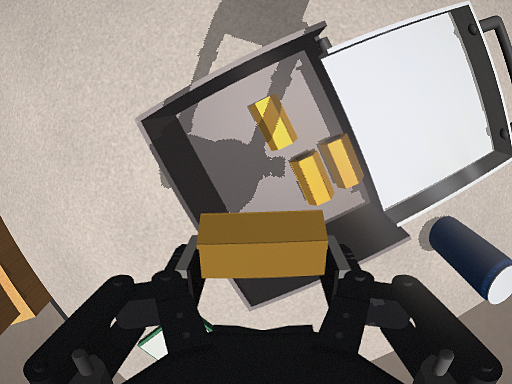

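Run:
```python
from h import *
s=load("w8")
for uv in [(272,122),(310,178),(340,160)]: print(atz("wrist",uv,.03,s).round(3))
```

```text
[ 0.487 -0.43   0.03 ]
[ 0.568 -0.418  0.03 ]
[ 0.563 -0.376  0.03 ]
```

Request:
{"op": "drive_tool", "data": {"targets": [0,0,0,-3,2,55,0.3,0,0,0,0,0,55,0.3,0,0,0,0,0,50,0.3,0,0,0,0,0,8,0.3,0,0,0,0,0,0,0.3,0,0,0,0,0,0,0.9,0,0,0,0,0,0,0.9,0,0,0,0,0,0,0.9,0,0,0,0,0,-55,0.9,0,0,0,0,0,-55,0.9,0,0,0,0,0,-55,0.9,0,0,0,0,0,0,0.9]}}

```text
clock: 14.48
position: [0.5367, -0.4617, 0.2408]
ee_rot: [0.005, 0.225, 0.974, -0.003]
contact_force: [0.4, 0.3, -0.5]
width: 0.0773
```

Run:
```python
from h import *
s=snap("wrist","w9");print(s["position"],s["width"],jaw());
plan([.60,.018,.24],down(95))
```

```text
[ 0.53666794 -0.46171408  0.2407857 ] 0.07725251949806779 63.97621934580468
total turn [ -0.2   0.3 -31. ] shift in START tool axes [152.  458.3  -4.7] in END axes [-105.9  471.1   -2.8]
```

View pics/w9.png

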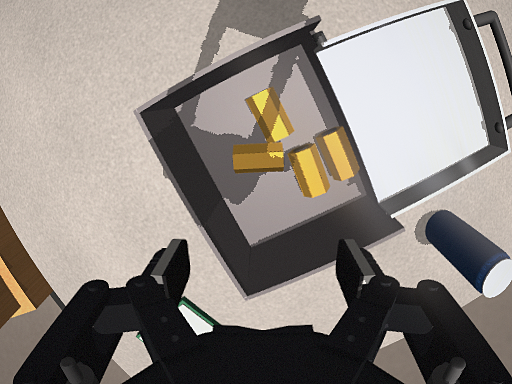

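All four couplings are in the bin (around (270,112), (258,157), (308,170), (335,152)). Now to the pins.

Request:
{"op": "drive_tool", "data": {"targets": [0,0,0,15.5,59.2,0,0.9,0,0,0,15.5,59.2,0,0.9,0,0,0,15.5,59.2,0,0.9,0,0,0,15.5,59.2,0,0.9,0,0,0,15.5,59.2,0,0.9,0,0,0,15.5,59.2,0,0.9,0,0,0,15.5,59.2,0,0.9,0,0,0,15.5,59.2,0,0.9,0,0,-10.3,0,0,4,0.9,0,0,-10.3,0,0,4,0.9,0,0,-10.4,0,0,2,0.9,0,0,0,0,0,0,0.9]}}

```text
clock: 16.02
position: [0.6299, 0.0205, 0.2217]
ee_rot: [-0.002, -0.042, 0.999, 0.0]
contact_force: [0.6, -0.3, -0.0]
width: 0.0767
```

Run:
```python
from h import *
s=snap("wrist","w10");print(s["position"],s["width"],jaw(),Rq(s["ee_rot"]).as_matrix().round(3).tolist());
snap("top","t10",(150,140,320,270),4.4)
```

```text
[0.62987844 0.02054099 0.22166168] 0.07672084707619452 94.80366607597529 [[-0.996, -0.085, -0.004], [-0.085, 0.996, 0.0], [0.004, 0.001, -1.0]]
```

View pics/w10.png

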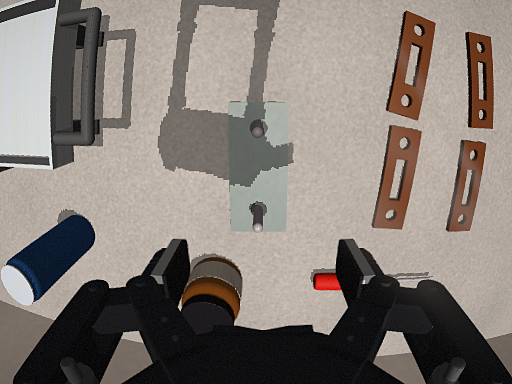

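View pics/t10.png

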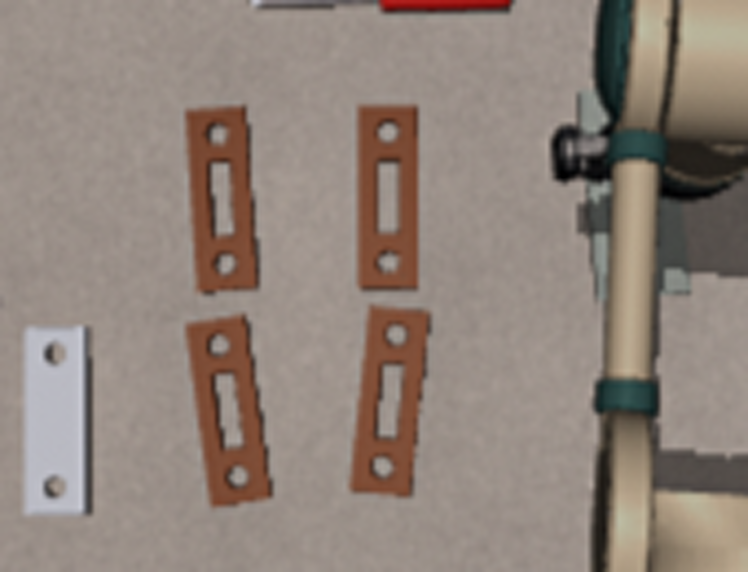

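Run:
```python
from h import *
im=cv2.imread("pics/raw_w10.png")[95:240,215:305]
cv2.imwrite("pics/w10c.png",cv2.resize(im,None,fx=4.1,fy=4.1,interpolation=cv2.INTER_CUBIC))
print("jar",atz("top",(309,127),.1))
```

```text
jar [ 0.80149681 -0.02622725  0.1       ]
```

View pics/w10c.png

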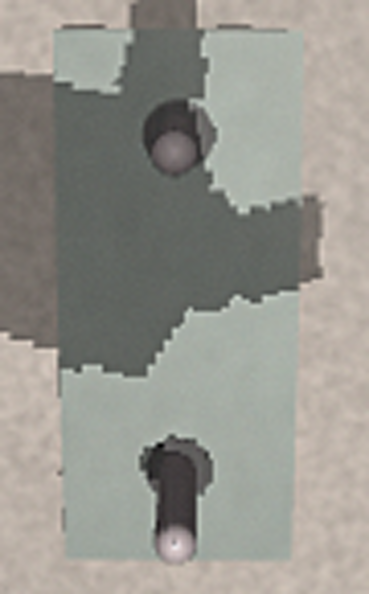

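Run:
```python
from h import *
s=load("w10")
w=lambda u,v:(215+(u+.5)/4.1-.5,95+(v+.5)/4.1-.5)
A=atz("wrist",w(175,152),.077,s);B=atz("wrist",w(176,545),.077,s)
f=lambda A,B:(((A+B)/2).round(4),np.linalg.norm(A-B).round(4),np.degrees(np.arctan2((B-A)[1],(B-A)[0])).round(2))
print("pins",A,B,f(A,B))
C=[atz("wrist",w(*q),.02,s) for q in [(54,30),(304,31),(66,559),(291,560)]]
print(np.mean(C,0).round(4),f((C[0]+C[1])/2,(C[2]+C[3])/2),np.linalg.norm(C[0]-C[1]),np.linalg.norm(C[2]-C[3]))
# pin bases at z .02
A=atz("wrist",w(176,136),.022,s);B=atz("wrist",w(177,466),.022,s);print("bases",A,B,f(A,B))
ta=lambda u,v:(140+(u+.5)/4.4-.5,140+(v+.5)/4.4-.5)
for a,b in [((175,152),(688,248)),((176,545),(674,117))]: print(tri([ray("wrist",w(*a),s),ray("top",ta(*b))]))
```

```text
pins [0.58305573 0.01190737 0.077     ] [0.68278391 0.02015456 0.077     ] (array([0.6329, 0.016 , 0.077 ]), np.float64(0.1001), np.float64(4.73))
[0.6333 0.016  0.02  ] (array([0.6333, 0.016 , 0.02  ]), np.float64(0.1598), np.float64(4.6)) 0.06985802114518612 0.0699238021905802
bases [0.58374825 0.0113398  0.022     ] [0.68130578 0.01951874 0.022     ] (array([0.6325, 0.0154, 0.022 ]), np.float64(0.0979), np.float64(4.79))
(array([0.58873175, 0.0111613 , 0.02985604]), [np.float64(0.001233253148668591), np.float64(0.001233253148668356)])
(array([0.68254685, 0.02213454, 0.07542952]), [np.float64(0.0021325201513574836), np.float64(0.0021325201513574406)])
```

Request:
{"op": "drive_tool", "data": {"targets": [0,0,0,-4.4,45.5,10,0.9,0,0,0,-4.4,45.5,20,0.9,0,0,0,-4.4,45.5,20,0.9,0,0,4.8,-4.4,45.5,18,0.9,0,0,0,0,0,0,0.9,0,0,0,0,0,0,0.9]}}

```text
clock: 16.88
position: [0.6328, 0.2028, 0.1556]
ee_rot: [-0.0, -0.001, 1.0, -0.0]
contact_force: [0.2, -1.0, 0.3]
width: 0.0767
```

Run:
```python
from h import *
s=snap("wrist","w11");print(s["position"],s["width"],jaw(),Rq(s["ee_rot"]).as_matrix().round(3).tolist());
```

```text
[0.63278346 0.20278805 0.15560553] 0.07672359118598987 90.12028325194203 [[-1.0, -0.003, -0.0], [-0.003, 1.0, -0.001], [0.0, -0.001, -1.0]]
```

View pics/w11.png

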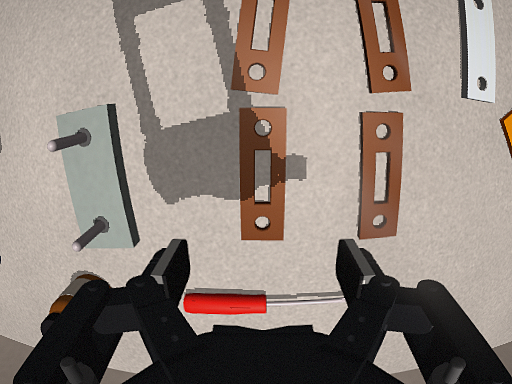

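```bash
cat >> h.py <<'E'
def plate(fn,guess,z,cover=False,verbose=True):
    """guess: px; returns centre, spacing, angle of holes"""
    s=load(fn);im=cv2.imread(f"pics/raw_{fn}.png").astype(int)
    k=4;im=cv2.resize(im.astype(np.uint8),None,fx=k,fy=k,interpolation=cv2.INTER_CUBIC).astype(int)
    b,g,r=im[...,0],im[...,1],im[...,2]
    m=((np.minimum(b,np.minimum(g,r))>185) if cover else ((r-b>25)&(r>b*1.7)&(r<210)&(g<0.72*r))).astype(np.uint8)
    m=cv2.morphologyEx(m,cv2.MORPH_OPEN,np.ones((3,3)))
    cs,h=cv2.findContours(m,cv2.RETR_CCOMP,cv2.CHAIN_APPROX_NONE)
    best=min((i for i in range(len(cs)) if h[0][i][3]<0 and cv2.contourArea(cs[i])>4000),key=lambda i:np.hypot(*(np.array(cv2.minAreaRect(cs[i])[0])/k-guess)))
    ow=lambda u:atz("wrist",((u[0]+.5)/k-.5,(u[1]+.5)/k-.5),z,s)[:2]
    P=np.array([ow(q) for q in cs[best][:,0]])*1000
    rc=cv2.minAreaRect(P.astype(np.float32))
    H=[]
    for i in range(len(cs)):
        if h[0][i][3]==best and cv2.contourArea(cs[i])>300:
            Q=np.array([ow(q) for q in cs[i][:,0]])*1000
            (c,sz,a)=cv2.fitEllipse(Q.astype(np.float32));H.append((c,sz));
    if verbose: print("rect c",np.round(rc[0],1),"size",np.round(rc[1],1),"ang",round(rc[2],2)); [print(" hole",np.round(c,1),np.round(z_,1)) for c,z_ in H]
    hs=[np.array(c) for c,z_ in H if max(z_)<22]
    if len(hs)==2:
        d=hs[1]-hs[0]
        if d[0]<0:d=-d
        print(" holes mid",((hs[0]+hs[1])/2).round(1),"dist",np.hypot(*d).round(1),"ang",np.degrees(np.arctan2(d[1],d[0])).round(2))
E
python3 - <<'E'
from h import *
plate("w11",(262,175),.008);plate("w11",(381,175),.008)
E
```

```text
rect c [632.1 202.6] size [ 45.9 139.4] ang 89.82
 hole [681.2 202.4] [15.4 16. ]
 hole [631.4 202.5] [18.3 72.1]
 hole [582.  202.8] [16.2 16.3]
 holes mid [631.6 202.6] dist 99.2 ang -0.19Traceback (most recent call last):
  File "<stdin>", line 2, in <module>
  File "h.py", line 58, in plate
    P=np.array([ow(q) for q in cs[best][:,0]])*1000
                ~~^^^
  File "h.py", line 57, in <lambda>
    ow=lambda u:atz("wrist",((u[0]+.5)/k-.5,(u[1]+.5)/k-.5),z,s)[:2]
                ~~~^^^^^^^^^^^^^^^^^^^^^^^^^^^^^^^^^^^^^^^^^^^^^
  File "h.py", line 14, in atz
    o,d=ray(name,uv,st);return o+d*(z-o[2])/d[2]
        ~~~^^^^^^^^^^^^
  File "h.py", line 6, in ray
    c=calibration(name);m=np.array(c["mtx"]);u,v=uv
ValueError: time passes only in moves, steps and waits
```

```bash
python3 - <<'E'
import json,numpy as np
from rig import calibration
json.dump({n:{k:np.array(v).tolist() for k,v in calibration(n).items()} for n in("scene","top","wrist")},open("cal.json","w"))
E
sed -i 's/^import cv2,numpy as np/import cv2,numpy as np,json\n_C=json.load(open("\.\/cal.json"))\ncalibration=lambda n:_C[n]/' h.py; sed -n 1,6p h.py
python3 - <<'E'
from h import *
plate("w11",(381,175),.008)
E
```

```text
from rig import *
import cv2,numpy as np,json
_C=json.load(open("cal.json"))
calibration=lambda n:_C[n]
from scipy.spatial.transform import Rotation as R
def Rq(q): return R.from_quat([q[1],q[2],q[3],q[0]])
rect c [631.7 329.8] size [140.   46.5] ang 3.93
 hole [681.4 333.4] [17.5 18.3]
 hole [631.9 329.5] [18.6 75.4]
 hole [581.9 326.2] [16.4 17.1]
 holes mid [631.6 329.8] dist 99.8 ang 4.13
```

Request:
{"op": "drive_tool", "data": {"targets": [0,0,0,1,0,40,0.66,0,0,0,0,0,50,0.66,0,0,0,0,0,40,0.66,0,0,0,0,0,10,0.66,0,0,0,0,0,0,0.66], "grip_force": 40}}

```text
clock: 17.55
position: [0.6325, 0.2024, 0.0163]
ee_rot: [0.0, -0.001, 1.0, 0.0]
contact_force: [0.0, 0.5, -0.6]
width: 0.0566
```

Request:
{"op": "drive_tool", "data": {"targets": [0,0,0,0,0,3,0.66,0,0,0,0,0,3,0.66,0,0,0,0,0,0,0.66]}}

```text
clock: 17.92
position: [0.632, 0.2034, 0.0103]
ee_rot: [0.0, -0.002, 1.0, 0.0]
contact_force: [-0.3, -0.1, -0.0]
width: 0.0561
```

Request:
{"op": "drive_tool", "data": {"targets": [0,0,0,0,0,3,0.66,0,0,0,0,0,3,0.66,0,0,0,0,0,0,0.66]}}

```text
clock: 18.3
position: [0.6315, 0.2032, 0.0032]
ee_rot: [-0.0, -0.002, 1.0, -0.0]
contact_force: [-0.4, -0.3, -0.4]
width: 0.0564
```

Run:
```python
from h import *
s=snap("wrist","w12");print(s["position"],s["width"],s["contact_force"])
```

```text
[0.6314516  0.20323629 0.00317896] 0.05640266918072848 [-0.44960825 -0.25141475 -0.36894291]
```

View pics/w12.png

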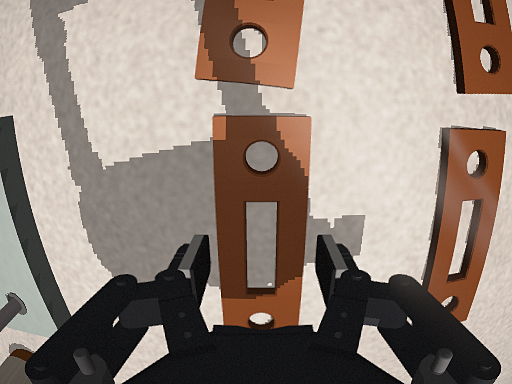

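Request:
{"op": "drive_tool", "data": {"targets": [0,0,0,0,0,2,0.66,0,0,0,0,0,2,0.66,0,0,0,0,0,0,0.66]}}

```text
clock: 18.73
position: [0.6316, 0.2032, -0.0006]
ee_rot: [-0.0, -0.002, 1.0, 0.0]
contact_force: [-0.5, 0.4, -0.9]
width: 0.0563
```

Request:
{"op": "drive_tool", "data": {"targets": [0,0,0,0,0,0,0.4,0,0,0,0,0,0,0.3,0,0,0,0,0,0,0.3], "grip_force": 50}}

```text
clock: 19.1
position: [0.632, 0.2033, 0.0]
ee_rot: [0.0, -0.002, 1.0, 0.0]
contact_force: [0.4, -0.4, 1.9]
width: 0.0447
```

Request:
{"op": "drive_tool", "data": {"targets": [0,0,0,0,0,-15,0.3,0,0,0,0,0,-40,0.3,0,0,0,0,0,-60,0.3,0,0,0,0,0,-15,0.3,0,0,0,0,0,0,0.3]}}

```text
clock: 19.73
position: [0.6323, 0.2034, 0.1314]
ee_rot: [0.002, -0.002, 1.0, 0.0]
contact_force: [1.0, 0.7, -1.5]
width: 0.0442
```

Run:
```python
from h import *
s=snap("wrist","w13");print(s["position"],s["width"],s["contact_force"],jaw())
```

```text
[0.63228567 0.20339364 0.13139906] 0.044207528035523844 [ 1.01048726  0.69538464 -1.47714159] 90.18050754343686
```

View pics/w13.png

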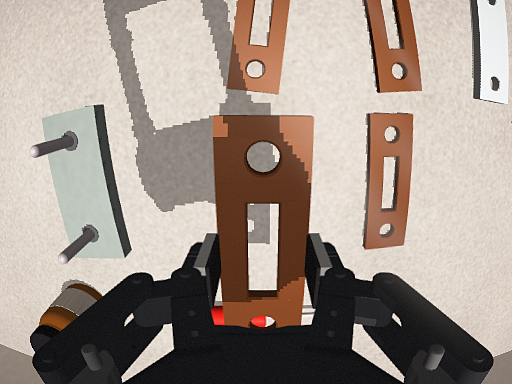

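```bash
cat >> h.py <<'E'
TF=dict(position=np.zeros(3),ee_rot=[1,0,0,0])
def held(fn,ztop=-.008,thr=None,box=(200,110,330,335)):
    """holes & near edge of the held plate in tool frame (mm)"""
    k=4;im=cv2.imread(f"pics/raw_{fn}.png");x0,y0,x1,y1=box
    im=cv2.resize(im[y0:y1,x0:x1],None,fx=k,fy=k,interpolation=cv2.INTER_CUBIC).astype(int)
    b,g,r=im[...,0],im[...,1],im[...,2]
    m=(((r-b>20)&(r>b*1.6)&(g<0.72*r)) if thr is None else thr(b,g,r)).astype(np.uint8)
    m=cv2.morphologyEx(m,cv2.MORPH_OPEN,np.ones((3,3)))
    cs,h=cv2.findContours(m,cv2.RETR_CCOMP,cv2.CHAIN_APPROX_NONE)
    best=max((i for i in range(len(cs)) if h[0][i][3]<0),key=lambda i:cv2.contourArea(cs[i]))
    px=lambda u:(x0+(u[0]+.5)/k-.5,y0+(u[1]+.5)/k-.5)
    ow=lambda u:atz("wrist",px(u),ztop,TF)[:2]*1000
    out=[]
    for i in range(len(cs)):
        if h[0][i][3]==best and cv2.contourArea(cs[i])>300:
            Q=np.array([ow(q) for q in cs[i][:,0]],np.float32);c,sz,a=cv2.fitEllipse(Q)
            print("hole tool xy",np.round(c,2),"size",np.round(sz,1),"bbox",Q.min(0).round(1),Q.max(0).round(1),"px",np.round(px(cs[i][:,0].mean(0)),1))
    P=np.array([ow(q) for q in cs[best][:,0]]);print("outline max x",np.percentile(P[:,0],99.5).round(1),"y range at x 30..60",[P[(P[:,0]>30)&(P[:,0]<60)&(np.sign(P[:,1])==sg)][:,1].mean().round(2) for sg in(-1,1)])
    for xx in (25,40,55,62):
        q=P[abs(P[:,0]-xx)<2]; q=q[abs(q[:,1])>18]; print(xx,[q[np.sign(q[:,1])==sg][:,1].mean().round(2) for sg in(-1,1)])
    return m
E
python3 - <<'E'
from h import *
for z in (-.008,-.005): held("w13",z)
E
```

```text
hole tool xy [-47.4    0.25] size [ 9.5 14.9] bbox [-52.5  -7.5] [-42.    7.8] px [263.2 323.9]
hole tool xy [2.22 0.24] size [17.9 65.9] bbox [-23.8  -8.1] [28.1  8.5] px [262.5 246. ]
hole tool xy [50.28  0.41] size [14.6 15.7] bbox [42.7 -7.6] [57.7  8.3] px [263.1 157.5]
outline max x 69.5 y range at x 30..60 [np.float64(-22.41), np.float64(23.05)]
25 [np.float64(-22.33), np.float64(23.0)]
40 [np.float64(-22.42), np.float64(23.06)]
55 [np.float64(-22.41), np.float64(23.12)]
62 [np.float64(-22.5), np.float64(23.05)]
hole tool xy [-50.13   0.25] size [ 9.7 15.2] bbox [-55.4  -7.7] [-44.6   8. ] px [263.2 323.9]
hole tool xy [0.6  0.24] size [18.3 67.4] bbox [-26.   -8.3] [27.   8.7] px [262.5 246. ]
hole tool xy [49.73  0.41] size [15. 16.] bbox [42.  -7.8] [57.3  8.4] px [263.1 157.5]
outline max x 69.4 y range at x 30..60 [np.float64(-22.91), np.float64(23.56)]
25 [np.float64(-22.84), np.float64(23.49)]
40 [np.float64(-22.93), np.float64(23.59)]
55 [np.float64(-22.94), np.float64(23.61)]
62 [np.float64(-23.01), np.float64(23.55)]
```

Request:
{"op": "drive_tool", "data": {"targets": [0,0,0,0,-46.9,0,0.3,0,0,0,0,-46.9,0,0.3,0,0,0,0,-46.9,0,0.3,0,0,0,0,-46.9,0,0.3,0,0,-4.6,0,0,0,0.3,0,0,0,0,0,0,0.3,0,0,0,0,0,0,0.3]}}

```text
clock: 20.65
position: [0.6315, 0.0162, 0.1282]
ee_rot: [-0.001, -0.041, 0.999, 0.0]
contact_force: [-0.3, -0.3, -0.4]
width: 0.0443
```

Run:
```python
from h import *
s=snap("wrist","w14");print(s["position"],s["width"],s["contact_force"],jaw(),Rq(s["ee_rot"]).as_matrix()[2].round(4))
plan([.6329,.0157,.1],down(94.7));held("w14",-.0065)
```

```text
[0.63147725 0.01617742 0.1281845 ] 0.044327487218447544 [-0.32515302 -0.3280476  -0.40426648] 94.77980752982526 [ 2.7e-03  7.0e-04 -1.0e+00]
total turn [ 0.  -0.1  0.1] shift in START tool axes [-1.2 -0.8 28.6] in END axes [-1.1 -0.7 28.6]
hole tool xy [-4.829e+01 -2.000e-02] size [10.5 15. ] bbox [-53.7  -7.5] [-42.7   7.7] px [261.5 321.8]
hole tool xy [1.38 0.25] size [18.  67.1] bbox [-24.9  -8.2] [27.4  8.6] px [262.5 246. ]
hole tool xy [50.01  0.39] size [14.7 15.7] bbox [42.6 -7.6] [57.4  8.4] px [262.8 156.8]
outline max x 69.5 y range at x 30..60 [np.float64(-22.68), np.float64(20.98)]
25 [np.float64(-22.6), np.float64(23.24)]
40 [np.float64(-22.66), np.float64(23.23)]
55 [np.float64(-22.73), np.float64(18.68)]
62 [np.float64(-22.75), np.float64(nan)]h.py:92: RuntimeWarning: Mean of empty slice.
  q=P[abs(P[:,0]-xx)<2]; q=q[abs(q[:,1])>18]; print(xx,[q[np.sign(q[:,1])==sg][:,1].mean().round(2) for sg in(-1,1)])
  ret = ret.dtype.type(ret / rcount)
```

View pics/w14.png

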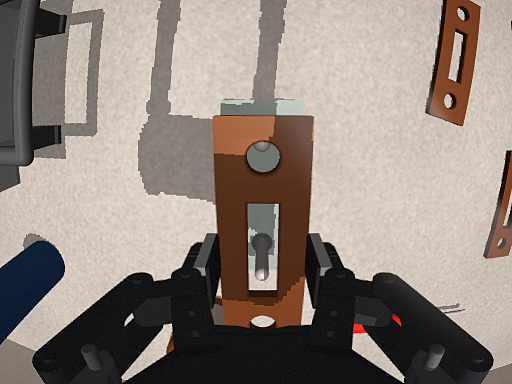

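The pins show through the near hole at (262,145) and the window at (262,265), aligned in column. I'll correct by 1 mm and lower.

Request:
{"op": "drive_tool", "data": {"targets": [0,0,0,-1.2,-0.8,20,0.3,0,0,0,0,0,15,0.3,0,0,0,0,0,10,0.3,0,0,0,0,0,8,0.3,0,0,0,0,0,0,0.3]}}

```text
clock: 21.32
position: [0.6332, 0.015, 0.076]
ee_rot: [-0.001, -0.042, 0.999, 0.0]
contact_force: [0.6, -0.6, -1.2]
width: 0.044
```

Run:
```python
from h import *
s=snap("wrist","w15",(180,90,350,340),2.3);print(s["position"],s["width"],s["contact_force"],s["moment"],jaw())
```

```text
[0.63320411 0.01502649 0.07598853] 0.043998212135726265 [ 0.55403923 -0.5540273  -1.1691393 ] [ 0.00918502 -0.02812622  0.03498693] 94.78016986711675
```

View pics/w15.png

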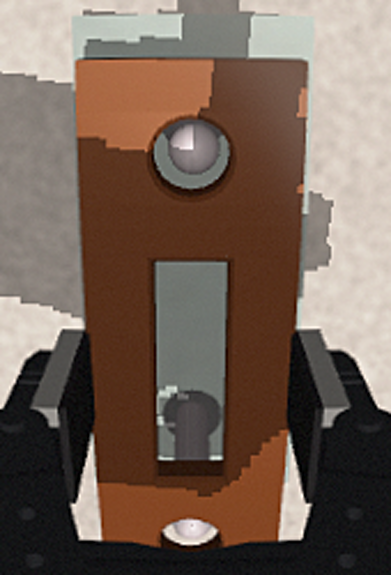

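Request:
{"op": "drive_tool", "data": {"targets": [0,0,0,0,0,15,0.3,0,0,0,0,0,18,0.3,0,0,0,0,0,15,0.3,0,0,0,0,0,4,0.3,0,0,0,0,0,2,0.3,0,0,0,0,0,0,0.3]}}

```text
clock: 22.12
position: [0.634, 0.0149, 0.023]
ee_rot: [0.0, -0.042, 0.999, -0.0]
contact_force: [-0.4, -0.4, -0.4]
width: 0.0444
```

Request:
{"op": "drive_tool", "data": {"targets": [0,0,0,0,0,2,0.3,0,0,0,0,0,0,0.3,0,0,0,0,0,0,0.62,0,0,0,0,0,0,0.62,0,0,0,0,0,-10,0.66,0,0,0,0,0,-50,0.66,0,0,0,0,0,-60,0.66,0,0,0,0,0,-60,0.66,0,0,0,0,0,-20,0.9,0,0,0,0,0,0,0.9]}}

```text
clock: 23.38
position: [0.6347, 0.0149, 0.2237]
ee_rot: [0.003, -0.042, 0.999, -0.0]
contact_force: [0.3, -0.2, 0.4]
width: 0.0771
```

Run:
```python
from h import *
s=snap("wrist","w16");print(s["position"],s["width"],s["contact_force"],s["moment"],jaw())
plate("w16",(262,180),.028)
```

```text
[0.63469426 0.0149009  0.22367189] 0.07705263695818568 [ 0.30249806 -0.17018968  0.39640248] [0.05691855 0.01319041 0.04232443] 94.7811014176962
rect c [634.   15.2] size [139.5  45.8] ang 4.52
 hole [633.5  15.1] [18.6 72.7]
 hole [584.7  11.5] [16.1 18.1]
```

View pics/w16.png

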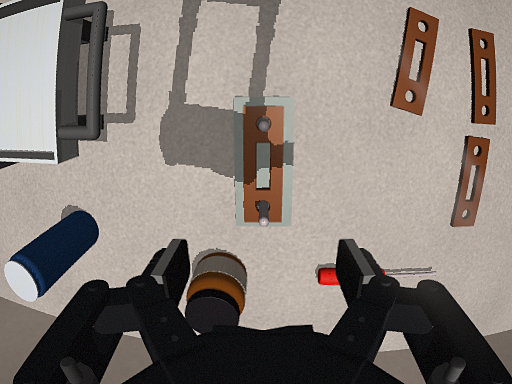

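Spacer 1 lies flat on the base (263,165). Now the next spacer.

Request:
{"op": "drive_tool", "data": {"targets": [0,0,0,35.2,50.1,5,0.9,0,0,0,35.2,50.1,20,0.9,0,0,0,35.2,50.1,20,0.9,0,0,0,35.2,50.1,23,0.9,0,0,10.6,0,0,0,0.9,0,0,0,0,0,0,0.9,0,0,0,0,0,0,0.9]}}

```text
clock: 24.3
position: [0.4807, 0.1976, 0.1542]
ee_rot: [-0.0, 0.05, 0.999, -0.0]
contact_force: [0.9, 0.5, 0.6]
width: 0.0768
```

Run:
```python
from h import *
s=snap("wrist","w17");print(s["position"],s["width"],jaw())
print(proj("wrist",[.4778,.2024,.008],s))
plate("w17",(262,180),.008)
```

```text
[0.4807344  0.1976243  0.15418761] 0.07678891685671298 84.23164909469895
[266.74960344 175.07322097]
rect c [477.1 202.2] size [ 46.  139.5] ang 83.44
 hole [525.7 196.7] [15.4 16. ]
 hole [476.4 202.2] [18.3 71.6]
 hole [427. 208.] [16.3 16.4]
 holes mid [476.4 202.3] dist 99.3 ang -6.52
```

View pics/w17.png

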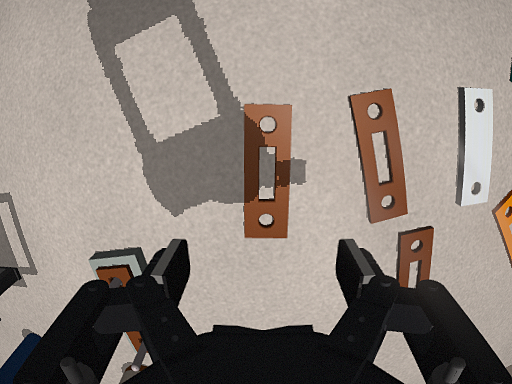

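Request:
{"op": "drive_tool", "data": {"targets": [0,0,0.7,4.5,4.1,20,0.66,0,0,0,0,0,50,0.66,0,0,0,0,0,50,0.66,0,0,0,0,0,22,0.66,0,0,0,0,0,8,0.66,0,0,0,0,0,0,0.66]}}

```text
clock: 25.1
position: [0.4772, 0.2023, 0.0049]
ee_rot: [0.0, 0.057, 0.998, 0.0]
contact_force: [0.3, -0.1, -1.1]
width: 0.0568
```

Run:
```python
from h import *
s=snap("wrist","w18");print(s["position"],s["width"],jaw(),s["contact_force"])
```

```text
[0.4772177  0.20228204 0.00488655] 0.056815632106144376 83.46759763465182 [ 0.32282573 -0.1264004  -1.08956178]
```

View pics/w18.png

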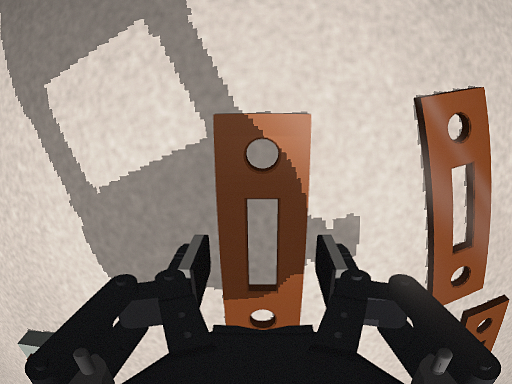

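Request:
{"op": "drive_tool", "data": {"targets": [0,0,0,0,0,5,0.66,0,0,0,0,0,0,0.66,0,0,0,0,0,0,0.4,0,0,0,0,0,0,0.3,0,0,0,0,0,0,0.3,0,0,0,0,0,-15,0.3,0,0,0,0,0,-40,0.3,0,0,0,0,0,-60,0.3,0,0,0,0,0,-15,0.3,0,0,0,0,0,0,0.3]}}

```text
clock: 26.4
position: [0.4771, 0.2028, 0.1311]
ee_rot: [0.001, 0.057, 0.998, 0.0]
contact_force: [-0.3, -0.3, -1.1]
width: 0.044
```

Run:
```python
from h import *
s=snap("wrist","w19");print(s["position"],s["width"],jaw(),s["contact_force"])
held("w19",-.0065)
plan([.6329,.0157,.13],down(94.7))
```

```text
[0.47707881 0.20275863 0.13114328] 0.04402713066045883 83.48428498134201 [-0.29503086 -0.34162147 -1.13443653]
hole tool xy [-47.32   0.48] size [10.6 14.7] bbox [-52.9  -7. ] [-41.9   8. ] px [263.7 320.7]
hole tool xy [2.01 0.26] size [17.9 66.4] bbox [-24.2  -8.1] [28.1  8.6] px [262.5 244.9]
hole tool xy [50.38  0.29] size [14.7 15.8] bbox [42.8 -7.7] [57.8  8.2] px [262.8 156.7]
outline max x 69.7 y range at x 30..60 [np.float64(-22.68), np.float64(23.06)]
25 [np.float64(-22.64), np.float64(22.96)]
40 [np.float64(-22.64), np.float64(23.07)]
55 [np.float64(-22.74), np.float64(23.07)]
62 [np.float64(-22.73), np.float64(23.01)]
total turn [ -0.   -0.  -11.2] shift in START tool axes [-177.1 -167.7   -0.5] in END axes [-141.1 -199.    -0.4]
```

View pics/w19.png

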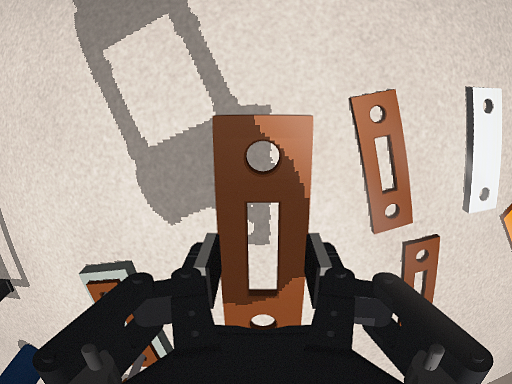

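Request:
{"op": "drive_tool", "data": {"targets": [0,0,0,-44.3,-41.9,0,0.3,0,0,0,-44.3,-41.9,0,0.3,0,0,0,-44.3,-41.9,0,0.3,0,0,0,-44.3,-41.9,0,0.3,0,0,-5.6,0,0,0,0.3,0,0,-5.6,0,0,0,0.3,0,0,0,0,0,0,0.3,0,0,0,0,0,0,0.3]}}

```text
clock: 27.45
position: [0.6328, 0.0162, 0.1284]
ee_rot: [-0.001, -0.04, 0.999, 0.0]
contact_force: [-1.0, 0.1, -0.8]
width: 0.044
```

Run:
```python
from h import *
s=snap("wrist","w20",(180,90,350,340),2.3);print(s["position"],s["width"],jaw(),s["contact_force"])
plan([.6332,.0157,.076],down(94.7))
```

```text
[0.63275198 0.01616585 0.12837075] 0.04399791456860432 94.63648869030273 [-0.97137194  0.05093317 -0.82468931]
total turn [ 0.  -0.1 -0.1] shift in START tool axes [-0.3 -0.5 52.8] in END axes [-0.2 -0.5 52.8]
```

View pics/w20.png

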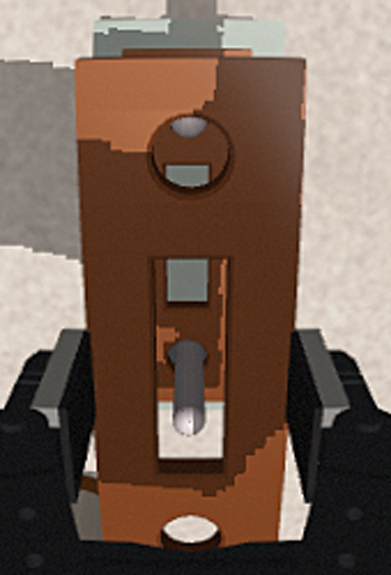

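Request:
{"op": "drive_tool", "data": {"targets": [0,0,0,0.3,-0.5,20,0.3,0,0,0,0,0,15,0.3,0,0,0,0,0,10,0.3,0,0,0,0,0,8,0.3,0,0,0,0,0,0,0.3]}}

```text
clock: 28.12
position: [0.633, 0.0155, 0.0762]
ee_rot: [-0.001, -0.041, 0.999, 0.0]
contact_force: [0.6, 0.5, -0.7]
width: 0.0441
```

Run:
```python
from h import *
s=snap("wrist","w21",(180,90,350,340),2.3);print(s["position"],s["width"],s["contact_force"],s["moment"],jaw())
```

```text
[0.63301291 0.01547394 0.07622625] 0.044086435237913765 [ 0.61678946  0.50010605 -0.68884891] [0.02018066 0.00421139 0.0253281 ] 94.67660080718278
```

View pics/w21.png

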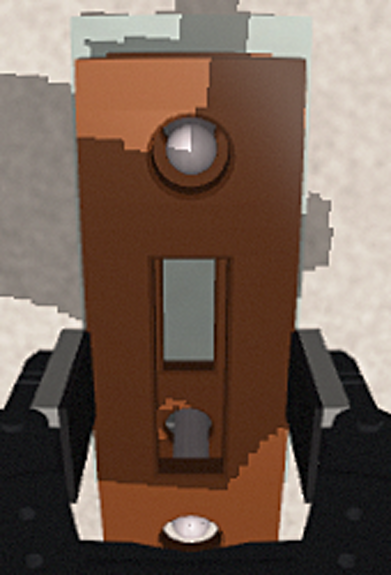

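Both pins are in their holes ((191,150) and (191,528)). Lower and release.

Request:
{"op": "drive_tool", "data": {"targets": [0,0,0,0,0,15,0.3,0,0,0,0,0,18,0.3,0,0,0,0,0,10,0.3,0,0,0,0,0,3,0.3,0,0,0,0,0,0,0.3,0,0,0,0,0,0,0.3]}}

```text
clock: 28.92
position: [0.6339, 0.0154, 0.0315]
ee_rot: [0.001, -0.041, 0.999, -0.0]
contact_force: [-0.5, -0.6, -1.7]
width: 0.0442
```

Request:
{"op": "drive_tool", "data": {"targets": [0,0,0,0,0,1,0.3,0,0,0,0,0,0,0.62,0,0,0,0,0,0,0.62,0,0,0,0,0,0,0.62,0,0,0,0,0,-10,0.66,0,0,0,0,0,-50,0.66,0,0,0,0,0,-60,0.66,0,0,0,0,0,-60,0.66,0,0,0,0,0,-15,0.9,0,0,0,0,0,0,0.9]}}

```text
clock: 30.18
position: [0.6337, 0.0154, 0.2263]
ee_rot: [0.001, -0.041, 0.999, -0.0]
contact_force: [-0.3, -0.1, -0.7]
width: 0.077
```

Run:
```python
from h import *
s=snap("wrist","w22");print(s["position"],s["width"],s["contact_force"],jaw())
plate("w22",(262,180),.036)
snap("top","t22",(150,140,320,270),4.4)
```

```text
[0.63373333 0.01540285 0.22632623] 0.07703949976775797 [-0.25497521 -0.08957354 -0.71843756] 94.67958764168986
rect c [633.8  15.6] size [139.4  45.8] ang 4.63
 hole [632.6  15.3] [18.1 71.2]
 hole [584.2  11.4] [15.8 17.8]
```

View pics/w22.png

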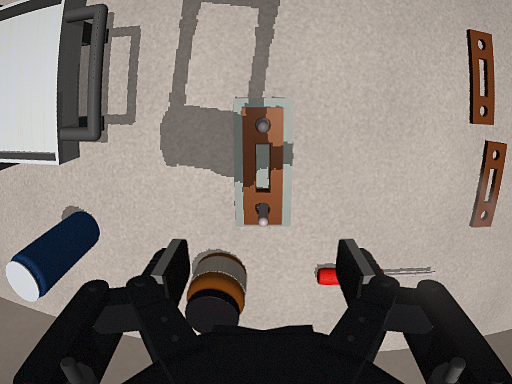

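View pics/t22.png

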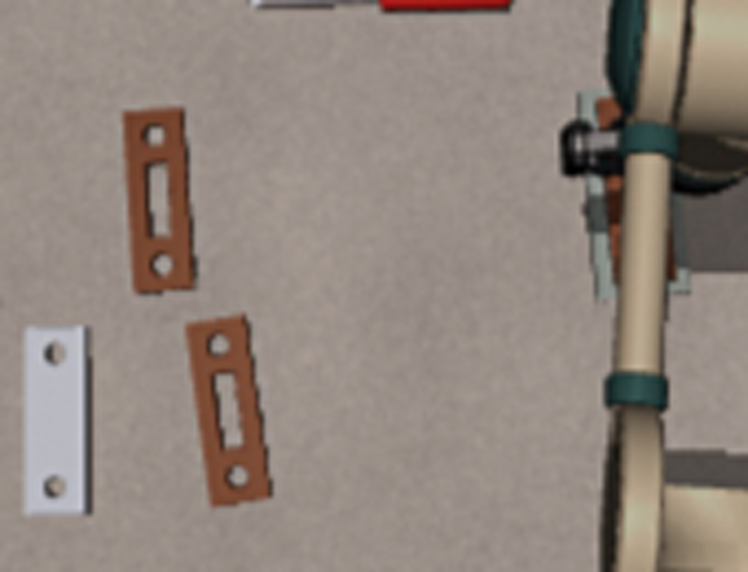

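Two spacers are stacked. The far-left spacer was knocked about 45 mm to larger y (now at t22 (158,200)). Next the near-left one.

Request:
{"op": "drive_tool", "data": {"targets": [0,0,0,22.7,53.5,0,0.9,0,0,0,22.7,53.5,5,0.9,0,0,0,22.7,53.5,10,0.9,0,0,0,22.7,53.5,15,0.9,0,0,0,22.7,53.5,20,0.9,0,0,0,22.7,53.5,20,0.9,0,0,-4,0,0,0,0.9,0,0,0,0,0,0,0.9]}}

```text
clock: 31.28
position: [0.4697, 0.3242, 0.1524]
ee_rot: [-0.002, -0.076, 0.997, -0.001]
contact_force: [-0.0, -0.0, 0.4]
width: 0.0771
```

Run:
```python
from h import *
s=snap("wrist","w23");print(s["position"],s["width"],jaw())
print(proj("wrist",[.4716,.324,.008],s))
plate("w23",(262,180),.008)
```

```text
[0.46965735 0.32416369 0.15237737] 0.07705897082750388 98.6351152044428
[262.02658842 181.15329135]
rect c [470.5 324.4] size [139.7  45.9] ang 8.25
 hole [519.1 331.6] [15.6 16. ]
 hole [470.  324.3] [18.3 72.5]
 hole [420.8 317.2] [16.1 16.4]
 holes mid [470.  324.4] dist 99.3 ang 8.32
```

View pics/w23.png

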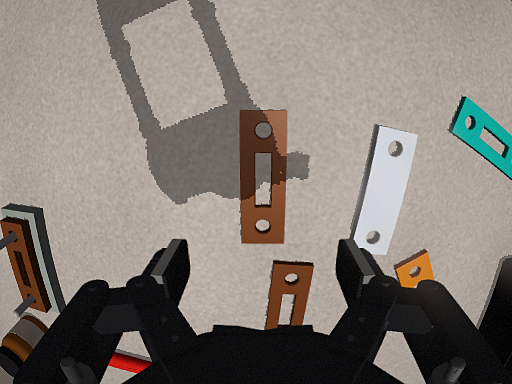

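Request:
{"op": "drive_tool", "data": {"targets": [0,0,0.3,-0.5,0,20,0.66,0,0,0,0,0,50,0.66,0,0,0,0,0,50,0.66,0,0,0,0,0,20,0.66,0,0,0,0,0,10,0.66,0,0,0,0,0,2,0.66,0,0,0,0,0,0,0.66]}}

```text
clock: 32.2
position: [0.4728, 0.3245, 0.0037]
ee_rot: [0.001, -0.073, 0.997, 0.0]
contact_force: [0.8, 0.4, 0.3]
width: 0.0565
```

Run:
```python
from h import *
s=snap("wrist","w24",(150,90,380,340),2);print(s["position"],s["width"],jaw(),s["contact_force"])
```

```text
[0.47281626 0.32445214 0.00370783] 0.05650972293409498 98.35393641786821 [0.79650674 0.38380794 0.26707323]
```

View pics/w24.png

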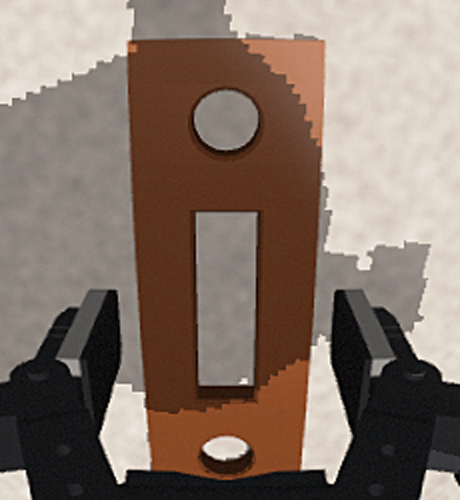

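Request:
{"op": "drive_tool", "data": {"targets": [0,0,0,2.4,0,2,0.66,0,0,0,0,0,2,0.66,0,0,0,0,0,0,0.66,0,0,0,0,0,0,0.4,0,0,0,0,0,0,0.3,0,0,0,0,0,0,0.3,0,0,0,0,0,-15,0.3,0,0,0,0,0,-40,0.3,0,0,0,0,0,-60,0.3,0,0,0,0,0,-20,0.3,0,0,0,0,0,0,0.3]}}

```text
clock: 33.62
position: [0.4707, 0.3245, 0.1362]
ee_rot: [0.002, -0.073, 0.997, 0.001]
contact_force: [-1.1, 0.9, -1.5]
width: 0.0438
```

Run:
```python
from h import *
s=snap("wrist","w25",(150,90,380,340),2);print(s["position"],s["width"],jaw(),s["contact_force"])
held("w25",-.0065)
plan([.6330,.0157,.13],down(94.7))
```

```text
[0.47066338 0.32450543 0.13621753] 0.043828797032325575 98.37695201512594 [-1.118792    0.88300264 -1.48212752]
hole tool xy [ 2.71 -0.13] size [17.5 64.3] bbox [-26.2  -8.2] [26.8  8.7] px [262.1 246.8]
hole tool xy [50.09 21.32] size [2.3 5.3] bbox [46.9 19.7] [52.7 22.7] px [307.3 156.6]
hole tool xy [49.3   0.29] size [14.8 15.9] bbox [41.9 -7.7] [56.8  8.2] px [262.4 159.3]
hole tool xy [59.04 15.74] size [ 3.7 12.2] bbox [52.7 10.9] [64.4 19.8] px [296.4 136.5]
outline max x 68.8 y range at x 30..60 [np.float64(-22.89), np.float64(23.28)]
25 [np.float64(-22.76), np.float64(23.27)]
40 [np.float64(-22.89), np.float64(23.21)]
55 [np.float64(-22.94), np.float64(23.37)]
62 [np.float64(-22.95), np.float64(23.27)]
total turn [0.  0.1 3.7] shift in START tool axes [-116.8 -328.7    4.4] in END axes [-137.7 -320.6    4.4]
```

View pics/w25.png

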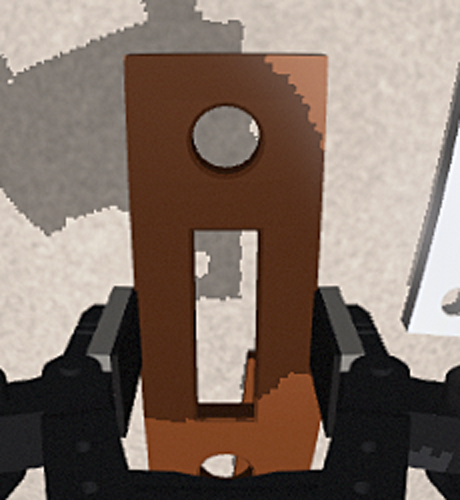

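Request:
{"op": "drive_tool", "data": {"targets": [0,0,0,-19.4,-54.8,0,0.3,0,0,0,-19.4,-54.8,0,0.3,0,0,0,-19.4,-54.8,0,0.3,0,0,0,-19.4,-54.8,0,0.3,0,0,0,-19.4,-54.8,0,0.3,0,0,0,-19.4,-54.8,0,0.3,0,0,3.7,0,0,0,0.3,0,0,0,0,0,0,0.3,0,0,0,0,0,0,0.3]}}

```text
clock: 34.8
position: [0.6315, 0.0163, 0.1325]
ee_rot: [-0.001, -0.042, 0.999, 0.0]
contact_force: [-0.2, -0.7, -0.7]
width: 0.044
```

Run:
```python
from h import *
s=snap("wrist","w26",(180,90,350,340),2.3);print(s["position"],s["width"],jaw(),s["contact_force"])
plan([.6324,.0157,.076],down(94.7));held("w26",-.0065)
```

```text
[0.63149585 0.01626318 0.13253207] 0.044039786135497985 94.78099409911168 [-0.1957246  -0.6530546  -0.67471593]
total turn [ 0.  -0.1  0.1] shift in START tool axes [-0.7 -0.9 57. ] in END axes [-0.6 -0.8 57. ]
hole tool xy [-13.42   0.07] size [16.3 36.2] bbox [-26.2  -8.1] [7.3 8.5] px [261.9 270.1]
hole tool xy [22.31 -0.54] size [ 9.9 10.4] bbox [18. -5.] [26.7  3.9] px [260.8 212.3]
hole tool xy [44.72 -0.24] size [ 5.5 10.2] bbox [41.9 -5.1] [47.1  4.1] px [261.3 167.5]
hole tool xy [54.91 -0.07] size [3.8 6.8] bbox [52.8 -3.6] [56.7  3.3] px [261.7 146. ]
outline max x 70.6 y range at x 30..60 [np.float64(-22.9), np.float64(21.24)]
25 [np.float64(-22.76), np.float64(23.26)]
40 [np.float64(-22.87), np.float64(23.22)]
55 [np.float64(-22.96), np.float64(19.05)]
62 [np.float64(-23.06), np.float64(nan)]h.py:92: RuntimeWarning: Mean of empty slice.
  q=P[abs(P[:,0]-xx)<2]; q=q[abs(q[:,1])>18]; print(xx,[q[np.sign(q[:,1])==sg][:,1].mean().round(2) for sg in(-1,1)])
  ret = ret.dtype.type(ret / rcount)
```

View pics/w26.png

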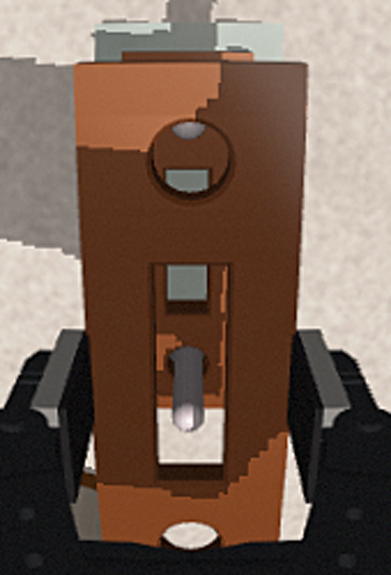

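Request:
{"op": "drive_tool", "data": {"targets": [0,0,0,-0.2,-0.9,20,0.3,0,0,0,0,0,18,0.3,0,0,0,0,0,10,0.3,0,0,0,0,0,8,0.3,0,0,0,0,0,0,0.3]}}

```text
clock: 35.48
position: [0.6326, 0.015, 0.0775]
ee_rot: [-0.0, -0.041, 0.999, 0.0]
contact_force: [0.3, -0.2, -1.3]
width: 0.0439
```

Run:
```python
from h import *
s=snap("wrist","w27",(180,90,350,340),2.3);print(s["position"],s["width"],s["contact_force"],s["moment"],jaw())
```

```text
[0.63261632 0.01502467 0.0774973 ] 0.043867643895029354 [ 0.29128933 -0.239206   -1.34954041] [-0.03813817  0.010801    0.00593699] 94.69695555596284
```

View pics/w27.png

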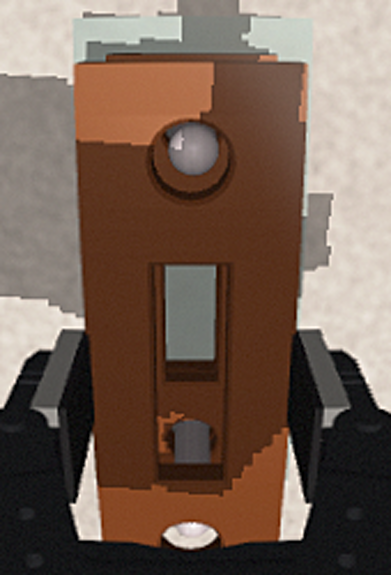

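Pins are inside, but the plate sits ~1.3 mm too far out (pin (193,148), hole (191,160)); I'll correct that while lowering.

Request:
{"op": "drive_tool", "data": {"targets": [0,0,0,1.3,0.3,0,0.3,0,0,0,0,0,12,0.3,0,0,0,0,0,12,0.3,0,0,0,0,0,8,0.3,0,0,0,0,0,4,0.3,0,0,0,0,0,0,0.3]}}

```text
clock: 36.28
position: [0.6314, 0.015, 0.0414]
ee_rot: [-0.0, -0.041, 0.999, 0.0]
contact_force: [0.2, -0.6, 0.2]
width: 0.0441
```

Request:
{"op": "drive_tool", "data": {"targets": [0,0,0,0,0,4,0.3,0,0,0,0,0,0,0.3,0,0,0,0,0,0,0.62,0,0,0,0,0,0,0.62,0,0,0,0,0,0,0.62,0,0,0,0,0,-10,0.66,0,0,0,0,0,-50,0.66,0,0,0,0,0,-60,0.66,0,0,0,0,0,-60,0.66,0,0,0,0,0,-10,0.9,0,0,0,0,0,0,0.9]}}

```text
clock: 37.65
position: [0.6317, 0.015, 0.2291]
ee_rot: [0.001, -0.041, 0.999, -0.0]
contact_force: [0.0, 0.3, -0.8]
width: 0.0772
```

Run:
```python
from h import *
s=snap("wrist","w28");print(s["position"],s["width"],s["contact_force"],jaw())
plate("w28",(262,180),.044)
snap("top","t28",(110,140,280,270),4.4)
```

```text
[0.63171445 0.01495363 0.22905222] 0.07719412393675053 [ 0.04726707  0.28210813 -0.82287285] 94.67621639086249
rect c [632.6  15.3] size [139.7  45.8] ang 4.51
 hole [631.4  15.1] [17.7 72.3]
 hole [583.6  11.4] [15.5 17.7]
```

View pics/w28.png

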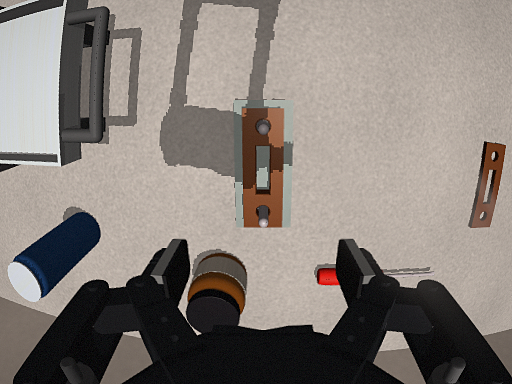

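View pics/t28.png

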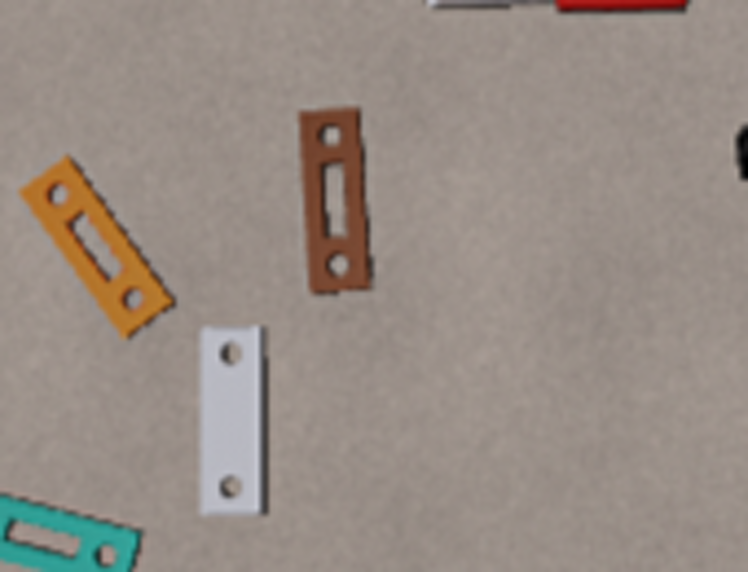

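Run:
```python
from h import *
t=lambda u,v:(110+(u+.5)/4.4-.5,140+(v+.5)/4.4-.5)
A,B=atz("top",t(331,135),.008),atz("top",t(338,264),.008);print((A+B)/2,np.linalg.norm(A-B),np.degrees(np.arctan2(*(A-B)[1::-1])))
plan([*((A+B)/2)[:2],.155],down(93.3))
```

```text
[0.6317767  0.37812386 0.008     ] 0.09916204205238068 3.5265100012064523
total turn [ 0.  -0.2  1.4] shift in START tool axes [-31.2 361.7  71.4] in END axes [-22.2 362.4  71.2]
```

Request:
{"op": "drive_tool", "data": {"targets": [0,0,0,-4.5,51.7,0,0.9,0,0,0,-4.5,51.7,5,0.9,0,0,0,-4.5,51.7,10,0.9,0,0,0,-4.5,51.7,14,0.9,0,0,0,-4.5,51.7,14,0.9,0,0,0,-4.5,51.7,14,0.9,0,0,1.3,-4.5,51.7,14,0.9,0,0,0,0,0,0,0.9,0,0,0,0,0,0,0.9]}}

```text
clock: 38.88
position: [0.6326, 0.3775, 0.1546]
ee_rot: [-0.002, -0.03, 1.0, -0.001]
contact_force: [-0.1, -0.3, 0.8]
width: 0.077
```

Run:
```python
from h import *
s=snap("wrist","w29");print(s["position"],s["width"],jaw())
plate("w29",(262,180),.008)
```

```text
[0.63255421 0.37751379 0.15464099] 0.07695613886745535 93.35530492299188
rect c [631.4 378.3] size [139.7  45.9] ang 3.78
 hole [680.2 381.6] [15.5 16.1]
 hole [630.7 378.3] [18.3 72.9]
 hole [581.2 375. ] [16.3 16.4]
 holes mid [630.7 378.3] dist 99.2 ang 3.85
```

View pics/w29.png

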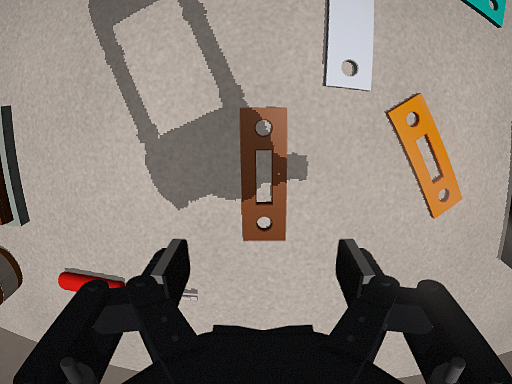

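Request:
{"op": "drive_tool", "data": {"targets": [0,0,-0.4,2.5,0.7,20,0.66,0,0,0,0,0,50,0.66,0,0,0,0,0,50,0.66,0,0,0,0,0,20,0.66,0,0,0,0,0,10,0.66,0,0,0,0,0,3,0.66,0,0,0,0,0,0,0.66]}}

```text
clock: 39.8
position: [0.632, 0.3792, 0.0055]
ee_rot: [0.001, -0.033, 0.999, 0.001]
contact_force: [-0.4, -0.1, 0.5]
width: 0.0563
```

Run:
```python
from h import *
s=snap("wrist","w30",(150,90,380,340),2);print(s["position"],s["width"],jaw(),s["contact_force"])
```

```text
[0.6320248  0.37918825 0.00554271] 0.056298600433338855 93.78070213173142 [-0.44036381 -0.09871856  0.4541537 ]
```

View pics/w30.png

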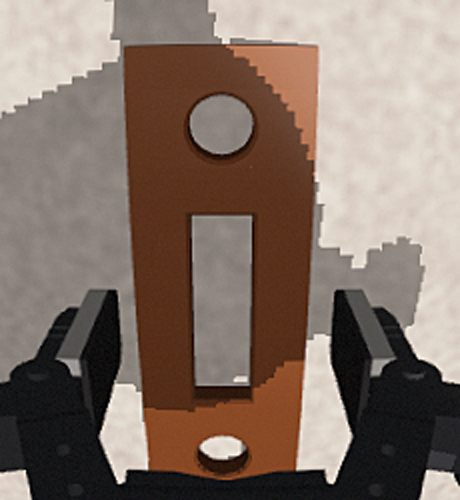

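Request:
{"op": "drive_tool", "data": {"targets": [0,0,0,1,-0.7,3,0.66,0,0,0,0,0,2.5,0.66,0,0,0,0,0,0,0.66,0,0,0,0,0,0,0.4,0,0,0,0,0,0,0.3,0,0,0,0,0,0,0.3,0,0,0,0,0,-15,0.3,0,0,0,0,0,-40,0.3,0,0,0,0,0,-60,0.3,0,0,0,0,0,-20,0.3,0,0,0,0,0,0,0.3]}}

```text
clock: 41.22
position: [0.6312, 0.3786, 0.1367]
ee_rot: [0.003, -0.033, 0.999, 0.001]
contact_force: [-0.2, 0.3, -2.0]
width: 0.0441
```

Run:
```python
from h import *
s=snap("wrist","w31",(150,90,380,340),2);print(s["position"],s["width"],jaw(),s["contact_force"])
held("w31",-.0065)
plan([.6330,.0157,.14],down(94.7))
```

```text
[0.631182   0.37857047 0.13668927] 0.04412684762956258 93.7774742476568 [-0.2284475   0.30815592 -2.03310847]
hole tool xy [-0.31  0.26] size [18.3 67.7] bbox [-27.1  -8.3] [26.3  8.8] px [262.5 248.6]
hole tool xy [48.86  0.2 ] size [14.8 16. ] bbox [41.4 -7.7] [56.4  8.3] px [262.5 159.5]
outline max x 68.4 y range at x 30..60 [np.float64(-23.09), np.float64(23.33)]
25 [np.float64(-22.93), np.float64(23.31)]
40 [np.float64(-23.07), np.float64(23.36)]
55 [np.float64(-23.16), np.float64(23.37)]
62 [np.float64(-23.15), np.float64(23.25)]
total turn [ 0.   0.1 -0.9] shift in START tool axes [  20.9 -361.7   -5.9] in END axes [  26.7 -361.3   -5.7]
```

View pics/w31.png

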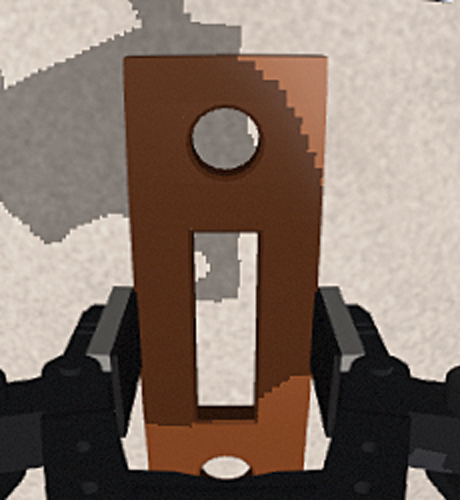

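Request:
{"op": "drive_tool", "data": {"targets": [0,0,0,3.3,-51.7,0,0.3,0,0,0,3.3,-51.7,0,0.3,0,0,0,3.3,-51.7,0,0.3,0,0,0,3.3,-51.7,0,0.3,0,0,0,3.3,-51.7,0,0.3,0,0,0,3.3,-51.7,0,0.3,0,0,-0.9,3.3,-51.6,0,0.3,0,0,0,0,0,0,0.3,0,0,0,0,0,0,0.3]}}

```text
clock: 42.4
position: [0.6297, 0.0158, 0.1318]
ee_rot: [-0.002, -0.04, 0.999, 0.001]
contact_force: [1.2, -0.2, -1.2]
width: 0.0443
```

Run:
```python
from h import *
s=snap("wrist","w32",(180,90,350,340),2.3);print(s["position"],s["width"],jaw(),s["contact_force"])
plan([.6315,.0157,.076],down(94.7))
```

```text
[0.62971399 0.01577741 0.13176851] 0.04433747529574252 94.69146499450544 [ 1.19024189 -0.2012716  -1.17217346]
total turn [ 0.1 -0.1 -0. ] shift in START tool axes [-1.6 -0.9 56.1] in END axes [-1.5 -0.8 56.1]
```

View pics/w32.png

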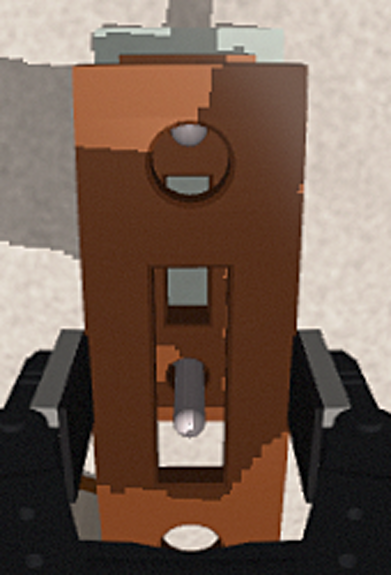

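Request:
{"op": "drive_tool", "data": {"targets": [0,0,0,-0.8,-0.5,20,0.3,0,0,0,0,0,18,0.3,0,0,0,0,0,10,0.3,0,0,0,0,0,7,0.3,0,0,0,0,0,0,0.3]}}

```text
clock: 43.08
position: [0.6314, 0.0155, 0.078]
ee_rot: [-0.0, -0.041, 0.999, 0.0]
contact_force: [-1.7, 0.0, -1.0]
width: 0.0443
```

Run:
```python
from h import *
s=snap("wrist","w33",(180,90,350,340),2.3);print(s["position"],s["width"],s["contact_force"],s["moment"],jaw())
```

```text
[0.63139975 0.01553309 0.07800197] 0.0442838504626412 [-1.66609112  0.04831769 -0.9921624 ] [ 0.03057517  0.00292947 -0.03891698] 94.70397652974238
```

View pics/w33.png

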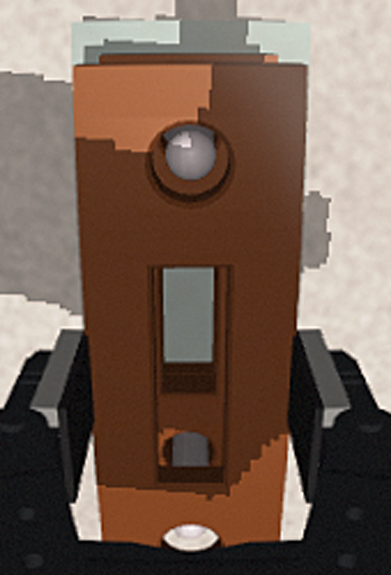

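Pins are in both holes ((190,152), (190,532)). I'll nudge 0.8 mm and lower.

Request:
{"op": "drive_tool", "data": {"targets": [0,0,0,1,0,0,0.3,0,0,0,0,0,12,0.3,0,0,0,0,0,10,0.3,0,0,0,0,0,6,0.3,0,0,0,0,0,3,0.3,0,0,0,0,0,0,0.3]}}

```text
clock: 43.88
position: [0.6305, 0.015, 0.047]
ee_rot: [-0.0, -0.041, 0.999, 0.0]
contact_force: [-0.4, 1.1, -0.1]
width: 0.0443
```

Request:
{"op": "drive_tool", "data": {"targets": [0,0,0,0,0,2,0.3,0,0,0,0,0,0,0.3,0,0,0,0,0,0,0.62,0,0,0,0,0,0,0.62,0,0,0,0,0,0,0.62,0,0,0,0,0,-10,0.66,0,0,0,0,0,-50,0.66,0,0,0,0,0,-60,0.66,0,0,0,0,0,-55,0.66,0,0,0,0,0,-10,0.9,0,0,0,0,0,0,0.9]}}

```text
clock: 45.25
position: [0.6307, 0.0149, 0.2313]
ee_rot: [0.001, -0.041, 0.999, -0.0]
contact_force: [0.0, 0.5, -0.6]
width: 0.0768
```

Run:
```python
from h import *
s=snap("wrist","w34");print(s["position"],s["width"],s["contact_force"],jaw())
plate("w34",(262,180),.052)
snap("top","t34",(110,140,280,270),4.4)
```

```text
[0.63067905 0.01494628 0.23133597] 0.07678032319668658 [ 0.04696942  0.45018435 -0.60141122] 94.67880259128916
rect c [631.9  15.2] size [139.3  45.8] ang 4.67
 hole [685.9  19.9] [14.2 27.8]
 hole [631.3  15. ] [17.5 73.4]
 hole [583.   11.3] [15.3 17.5]
```

View pics/w34.png

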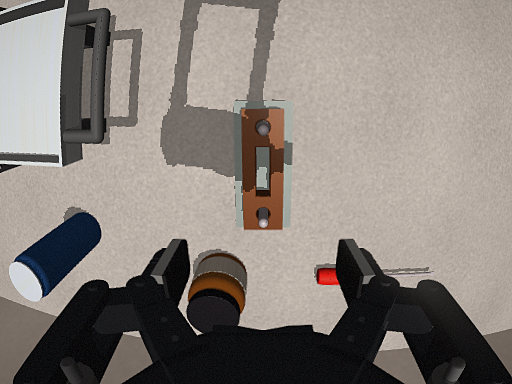

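View pics/t34.png

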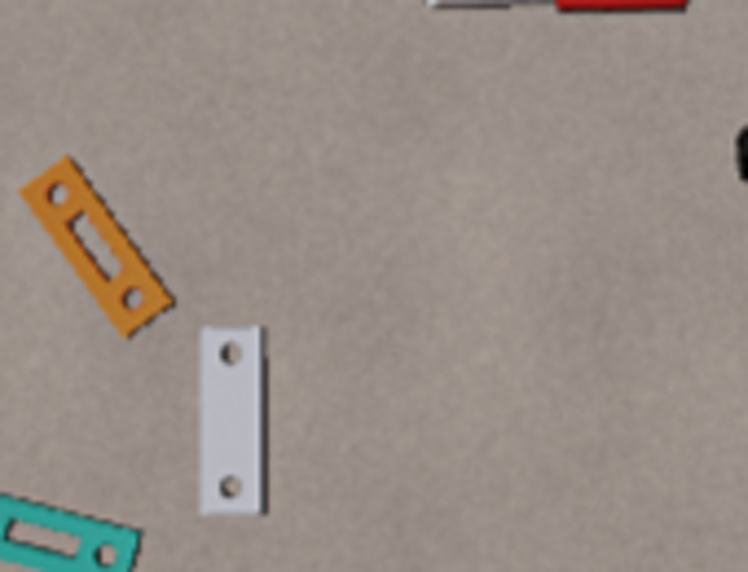

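All four spacers are stacked flat. The cover is still at t34 (232,420). Going to it.

Request:
{"op": "drive_tool", "data": {"targets": [0,0,0,14.2,50.2,0,0.9,0,0,0,14.2,50.2,0,0.9,0,0,0,14.2,50.2,6,0.9,0,0,0,14.2,50.2,10,0.9,0,0,0,14.2,50.2,10,0.9,0,0,0,14.2,50.2,12,0.9,0,0,0,14.2,50.2,12,0.9,0,0,0,14.2,50.2,12,0.9,0,0,4.2,14.2,50.2,12,0.9,0,0,0,0,0,0,0.9,0,0,0,0,0,0,0.9]}}

```text
clock: 46.72
position: [0.4657, 0.4539, 0.1545]
ee_rot: [-0.001, -0.005, 1.0, -0.001]
contact_force: [0.2, 0.7, -0.5]
width: 0.0769
```

Run:
```python
from h import *
s=snap("wrist","w35");print(s["position"],s["width"],jaw())
print(proj("wrist",[.466,.455,.012],s))
plate("w35",(262,180),.012,cover=True)
```

```text
[0.46566249 0.45393947 0.15450487] 0.07693804867518139 90.47253248384185
[263.70333201 179.8262412 ]
rect c [502.3 454.6] size [64.9 46.3] ang 0.27
 hole [514.7 454.7] [17.7 18.1]
```

View pics/w35.png

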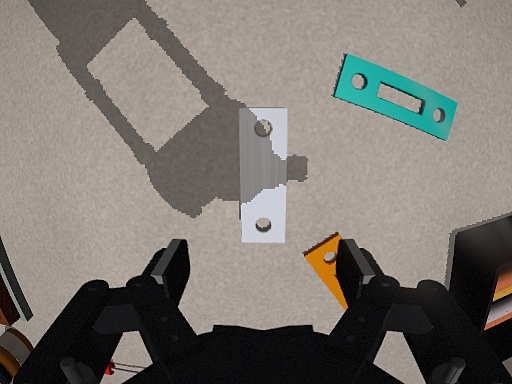

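Run:
```python
from h import *
s=load("w35")
im=cv2.imread("pics/raw_w35.png")[95:255,225:300]
cv2.imwrite("pics/w35c.png",cv2.resize(im,None,fx=3.7,fy=3.7,interpolation=cv2.INTER_CUBIC))
print("orange corner",atz("wrist",(303,255),.008,s),atz("wrist",(338,233),.008,s))
```

```text
orange corner [0.5528128  0.49969381 0.008     ] [0.52598021 0.53695026 0.008     ]
```

View pics/w35c.png

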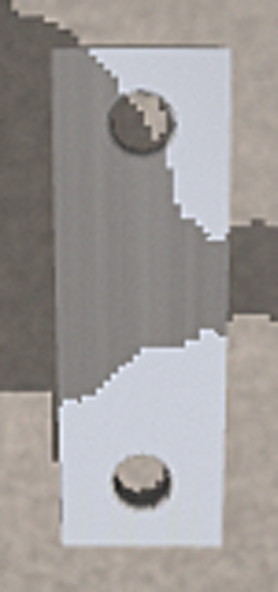

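Run:
```python
from h import *
s=load("w35")
w=lambda u,v:(225+(u+.5)/3.7-.5,95+(v+.5)/3.7-.5)
P=[atz("wrist",w(*q),.012,s) for q in [(142,122),(142,481)]];print(P,(P[0]+P[1])/2,np.linalg.norm(P[0]-P[1]),np.degrees(np.arctan2(*(P[1]-P[0])[1::-1])))
C=[atz("wrist",w(*q),.012,s) for q in [(53,48),(230,48),(62,546),(222,546)]];print(np.mean(C,0),np.linalg.norm(C[0]-C[2]),np.linalg.norm(C[0]-C[1]))
m=np.mean(C,0);plan([*m[:2],.006],down(90.7))
```

```text
[array([0.41429084, 0.45382187, 0.012     ]), array([0.51425287, 0.45478649, 0.012     ])] [0.46427186 0.45430418 0.012     ] 0.09996668331025864 0.5528822447171667
[0.4648946  0.45424864 0.012     ] 0.14006409596407518 0.04540070928742665
total turn [-0.1 -0.1 -0.2] shift in START tool axes [  1.2   0.9 149.2] in END axes [  1.4   0.6 149.2]
```

Request:
{"op": "drive_tool", "data": {"targets": [0,0,0,2.5,0.5,20,0.66,0,0,0,0,0,50,0.66,0,0,0,0,0,50,0.66,0,0,0,0,0,20,0.66,0,0,0,0,0,10,0.66,0,0,0,0,0,2,0.66,0,0,0,0,0,0,0.66], "grip_force": 65}}

```text
clock: 47.65
position: [0.4648, 0.4555, 0.0055]
ee_rot: [0.001, -0.004, 1.0, 0.001]
contact_force: [0.5, -0.3, -0.7]
width: 0.0566
```

Run:
```python
from h import *
s=snap("wrist","w36",(150,90,380,340),2);print(s["position"],s["width"],jaw(),s["contact_force"])
```

```text
[0.46479818 0.45552703 0.00554184] 0.05662675666039659 90.46010996056228 [ 0.53332065 -0.25692677 -0.74299679]
```

View pics/w36.png

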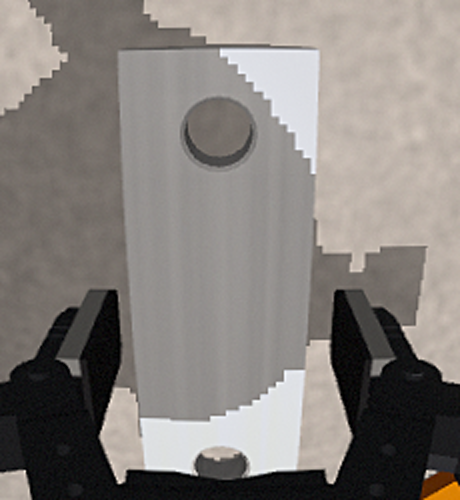

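Request:
{"op": "drive_tool", "data": {"targets": [0,0,0,0.5,-1.2,2,0.66,0,0,0,0,0,3,0.66,0,0,0,0,0,0,0.66,0,0,0,0,0,0,0.4,0,0,0,0,0,0,0.3,0,0,0,0,0,0,0.3]}}

```text
clock: 48.45
position: [0.4635, 0.4543, -0.0002]
ee_rot: [0.0, -0.004, 1.0, 0.0]
contact_force: [-0.2, 0.3, 3.5]
width: 0.0439
```

Request:
{"op": "drive_tool", "data": {"targets": [0,0,0,0,0,-15,0.3,0,0,0,0,0,-40,0.3,0,0,0,0,0,-60,0.3,0,0,0,0,0,-20,0.3,0,0,0,0,0,0,0.3]}}

```text
clock: 49.08
position: [0.4642, 0.4548, 0.1368]
ee_rot: [0.002, -0.004, 1.0, 0.001]
contact_force: [0.4, -0.3, -3.7]
width: 0.0439
```

Run:
```python
from h import *
s=snap("wrist","w37",(150,90,380,340),2);print(s["position"],s["width"],jaw(),s["contact_force"])
plan([.6328,.0157,.14],down(94.7))
```

```text
[0.46424074 0.4547943  0.13680302] 0.04390328667387378 90.47793457366076 [ 0.36402888 -0.31034196 -3.74366686]
total turn [ 0.   0.  -4.2] shift in START tool axes [-165.9 -439.6   -5.3] in END axes [-133.1 -450.7   -5.2]
```

View pics/w37.png

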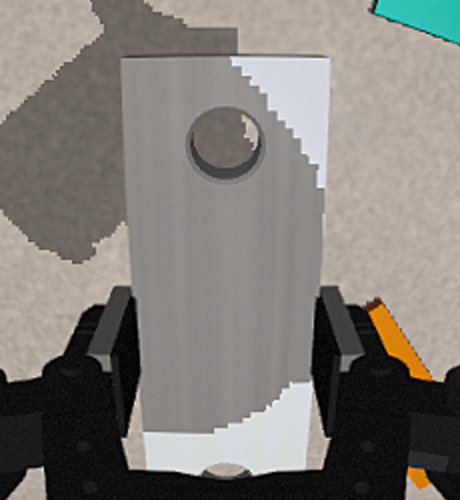

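Run:
```python
from h import *
w=lambda u,v:(150+(u+.5)/2-.5,90+(v+.5)/2-.5)
for z in(-.0105,-.009,):
    for q in [(226,143.5),(121,57),(329,57),(225,57),(134,270),(320,270)]: print(q,(atz("wrist",w(*q),z,TF)*1000).round(2))
```

```text
(226, 143.5) [ 48.5    0.39 -10.5 ]
(121, 57) [ 68.41 -22.97 -10.5 ]
(329, 57) [ 68.39  23.3  -10.5 ]
(225, 57) [ 68.07   0.17 -10.5 ]
(134, 270) [ 17.34 -22.05 -10.5 ]
(320, 270) [ 17.32  23.32 -10.5 ]
(226, 143.5) [48.2   0.39 -9.  ]
(121, 57) [ 68.33 -23.23  -9.  ]
(329, 57) [68.31 23.56 -9.  ]
(225, 57) [67.99  0.17 -9.  ]
(134, 270) [ 16.68 -22.3   -9.  ]
(320, 270) [16.66 23.58 -9.  ]
```

Request:
{"op": "drive_tool", "data": {"targets": [0,0,0,-18.1,-48.8,0,0.3,0,0,0,-18.1,-48.8,0,0.3,0,0,0,-18.1,-48.8,0,0.3,0,0,0,-18.1,-48.8,0,0.3,0,0,0,-18.1,-48.8,0,0.3,0,0,0,-18.1,-48.8,0,0.3,0,0,0,-18.1,-48.8,0,0.3,0,0,0,-18.1,-48.8,0,0.3,0,0,-4.2,-18.1,-48.8,0,0.3,0,0,0,0,0,0,0.3,0,0,0,0,0,0,0.3]}}

```text
clock: 50.5
position: [0.6284, 0.0164, 0.1323]
ee_rot: [-0.002, -0.04, 0.999, 0.001]
contact_force: [-1.0, 0.7, -2.2]
width: 0.0442
```

Run:
```python
from h import *
s=snap("wrist","w38",(180,90,350,340),2.3);print(s["position"],s["width"],jaw(),s["contact_force"])
plan([.6312,.0157,.076],down(94.7))
```

```text
[0.62839004 0.01644739 0.13228275] 0.044205747923516225 94.67670676386265 [-1.00850807  0.65804583 -2.17507942]
total turn [ 0.1 -0.2 -0. ] shift in START tool axes [-2.8 -1.7 56.8] in END axes [-2.6 -1.6 56.8]
```

View pics/w38.png

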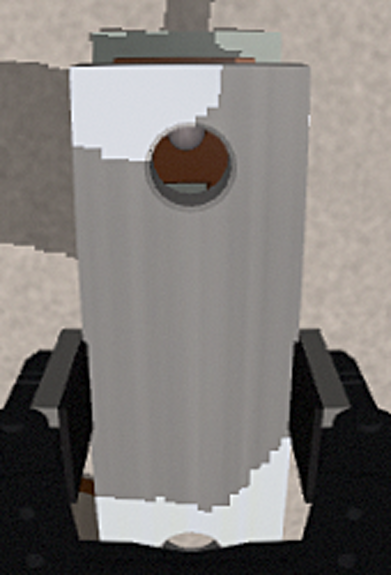

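Request:
{"op": "drive_tool", "data": {"targets": [0,0,0,-1.4,-0.8,18,0.3,0,0,0,0,0,15,0.3,0,0,0,0,0,12,0.3,0,0,0,0,0,5,0.3,0,0,0,0,0,0,0.3]}}

```text
clock: 51.18
position: [0.6312, 0.0157, 0.0839]
ee_rot: [-0.0, -0.041, 0.999, 0.0]
contact_force: [-0.5, -0.4, -2.0]
width: 0.0442
```

Run:
```python
from h import *
s=snap("wrist","w39",(180,90,350,340),2.3);print(s["position"],s["width"],s["contact_force"],s["moment"],jaw())
```

```text
[0.63121096 0.01571273 0.08385819] 0.044203401897124815 [-0.49904962 -0.36705853 -1.96829904] [ 0.00367574  0.00154779 -0.01980144] 94.6807340978488
```

View pics/w39.png

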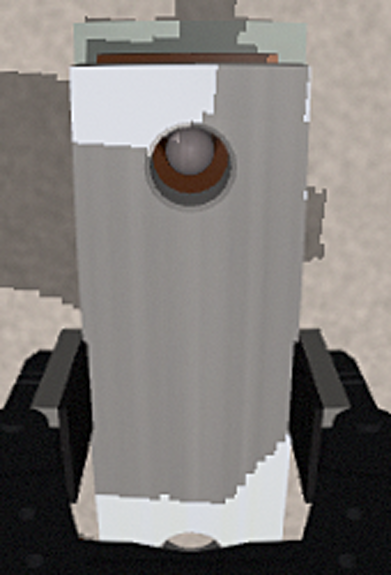

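The pin (190,152) against the hole (191,166) matches the parallax for the height gap, so it is aligned. Lowering.

Request:
{"op": "drive_tool", "data": {"targets": [0,0,0,0.2,0,8,0.3,0,0,0,0,0,6,0.3,0,0,0,0,0,0,0.3]}}

```text
clock: 51.6
position: [0.6306, 0.0156, 0.0696]
ee_rot: [-0.001, -0.041, 0.999, 0.0]
contact_force: [-1.1, 0.3, -2.1]
width: 0.044
```

Run:
```python
from h import *
s=snap("wrist","w40",(180,90,350,340),2.3);print(s["position"],s["width"],s["contact_force"],s["moment"],jaw())
```

```text
[0.63057702 0.01557638 0.06962748] 0.04402670981417296 [-1.11030108  0.27231332 -2.06602843] [-0.02987689 -0.03005653 -0.02471408] 94.67579323370586
```

View pics/w40.png

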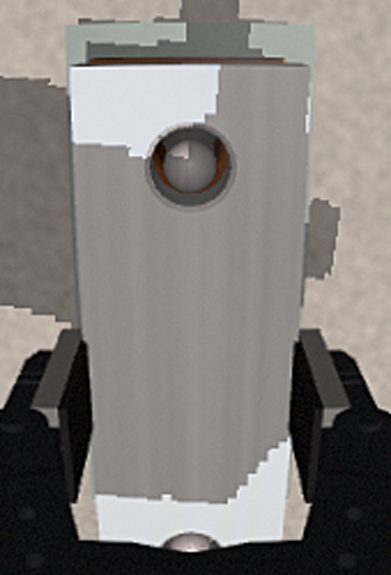

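Both pins are centred in the cover's holes ((190,165) and (190,543)). Lowering to the stack and releasing.

Request:
{"op": "drive_tool", "data": {"targets": [0,0,0,0,0,8,0.3,0,0,0,0,0,5,0.3,0,0,0,0,0,2,0.3,0,0,0,0,0,0,0.3]}}

```text
clock: 52.15
position: [0.6311, 0.0156, 0.0551]
ee_rot: [-0.0, -0.041, 0.999, 0.0]
contact_force: [-0.1, -0.2, -1.9]
width: 0.0445
```

Request:
{"op": "drive_tool", "data": {"targets": [0,0,0,0,0,1,0.3,0,0,0,0,0,0,0.3,0,0,0,0,0,0,0.62,0,0,0,0,0,0,0.62,0,0,0,0,0,0,0.62,0,0,0,0,0,-10,0.66,0,0,0,0,0,-50,0.66,0,0,0,0,0,-60,0.66,0,0,0,0,0,-50,0.66,0,0,0,0,0,-10,0.66,0,0,0,0,0,0,0.66]}}

```text
clock: 53.52
position: [0.6312, 0.0156, 0.2352]
ee_rot: [0.001, -0.041, 0.999, -0.0]
contact_force: [0.5, -0.8, -0.2]
width: 0.0566
```

Run:
```python
from h import *
s=snap("wrist","w41");print(s["position"],s["width"],s["contact_force"],jaw())
im=cv2.imread("pics/raw_w41.png")[90:240,215:310]
cv2.imwrite("pics/w41c.png",cv2.resize(im,None,fx=4,fy=4,interpolation=cv2.INTER_CUBIC))
snap("scene","s41",(195,150,335,280),4.4)
```

```text
[0.63120029 0.01558513 0.23516224] 0.05659615853220016 [ 0.48399731 -0.82657685 -0.1504788 ] 94.67860587097026
```

View pics/w41c.png

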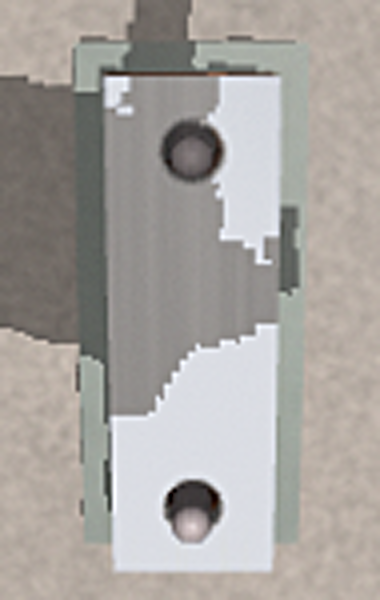

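View pics/s41.png

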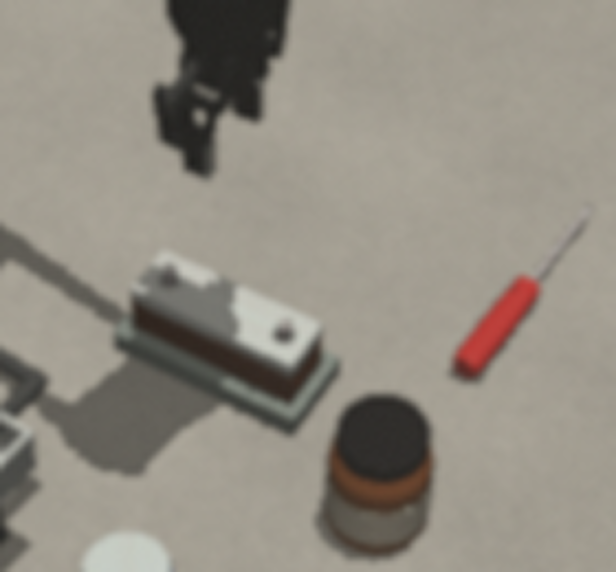

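Run:
```python
from h import *
s=load("w41")
w=lambda u,v:(215+(u+.5)/4-.5,90+(v+.5)/4-.5)
C=[atz("wrist",w(*q),.064,s) for q in [(104,75),(281,75),(113,571),(273,571)]];print(np.mean(C,0),[np.linalg.norm(C[i]-C[j]).round(4) for i,j in((0,2),(1,3),(0,1),(2,3))])
snap("top","t41",(150,90,500,270),2.2)
```

```text
[0.63252804 0.01629727 0.064     ] [np.float64(0.1406), np.float64(0.1406), np.float64(0.0462), np.float64(0.0465)]
```

View pics/t41.png

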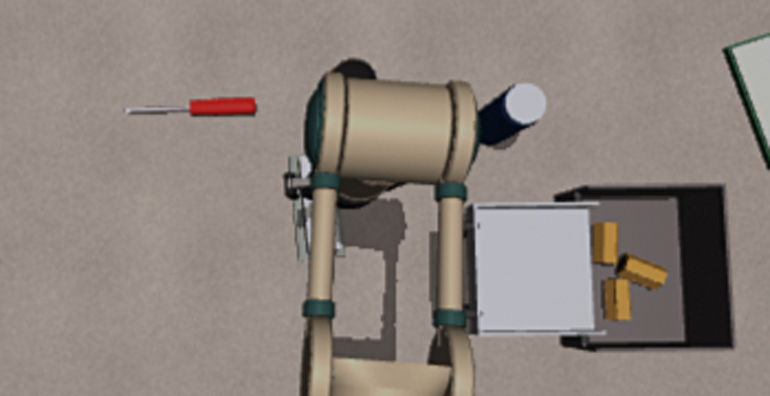

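Run:
```python
from h import *
snap("scene","s42",(60,200,240,360),3.7)
```

```text
(no output)
```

View pics/s42.png

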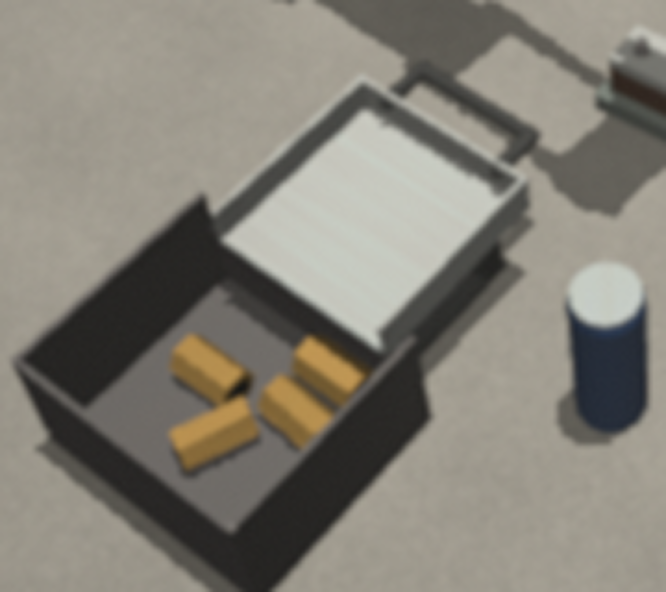

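All four couplings are in the bin ((208,368), (330,370), (296,410), (214,433)) and the tray is level and empty. Handing in.

Run:
```python
from rig import *
print(sign_off(),get_state()["clock"])
```

```text
the job is handed in; nothing more can be done
the job is handed in; nothing more can be done
```

The kit is packed and handed in at about 54 s of the 210 s allowed.

- **Couplings:** I lifted the tray by its handle to about 1.0 rad, which tipped three couplings into the bin. I lowered it level again, then added the stray from the bench. The final scene picture shows all four in the bin and the tray level and empty.
- **Spacers and cover:** Four brown spacers went over the pins, then the aluminium cover on top. One spacer was knocked about 45 mm aside during the run; I found its new place and used it from there. At the expected cover height of 64 mm, its outline measures 140.6 x 46.4 mm, centred within 1 mm of the pin midpoint. That fits a flat, fully seated stack.
- **Other objects:** The jar, spray can and screwdriver are where they were in the last pictures, and the highest tool force I read was about 15 N.
- **Checks that disagreed:** The first overhead and scene measurements were off by up to about 12 mm in height, and once by about 47 mm for a pin top. I therefore placed everything from the wrist camera. The final overhead picture shows only three couplings, because the tray hides the fourth; the scene picture shows all four.

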